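Firmness check of a ripening cheese on the spring scale

TASK

Zero the spring scale under the cheese by turning its round knob until the single long zero mark on the dial card stands under the needle, and let go of the knob. Then lift the firmness probe out of its leaning rest and, holding it upright, press its tip gently on the stamped spot of the cheese until the needle stands at the double mark. Finish while still holding it pressed there, the gripper itself touching neither cheese nor scale; leave the other things on the table where they are.

Things in the scene. Friction and masses are not known exactly. Their poses are not given: they have to be found in the camera images.
- scale: White fixed bench spring scale, a low box 240 (x) x 360 (y) mm, its deck 50 mm above the table; origin at the centre of its underside on the table. Round steel pan of 150 mm diameter on its +y half, centre at (0, 90) mm, pan top 87 mm above the table when empty; the pan sinks 1.25 mm per newton (stop at 22 mm), damped. Round dial facing up on its -y half, rim 64 mm radius, 66 mm high; the knob stands in front (-x) of the dial.
- knob_grip (a point): Point on the axis of the round black zeroing knob, 25 mm above the deck. Knob 36 mm diameter, its top 35 mm above the deck, its axis upright; it turns stiffly enough to stay where left. Its frame turns with it.
- knob (a joint): Angle of the zeroing knob (rad), growing clockwise seen from above, limits -1.2 and 2.2. The white dial card with its marks turns the same way as the knob, by half the knob's angle. The needle starts 0.25 to 0.75 rad clockwise of the zero mark, because the cheese is on the pan, so the knob must be turned clockwise by 0.5 to 1.5 rad.
- dial_centre (a point): Needle's pivot in the centre of the dial face.
- needle_tip (a point): Tip of the black needle, 45 mm from its pivot, just above the dial. It turns clockwise seen from above by 1 rad for every 6 N put on the pan; the knob does not move it. The needle cannot be touched.
- zero_mark (a point): Where the needle tip stands at zero: 45 mm from the dial centre (towards the scale's +x when the knob is at 0, and turning with the card), on the inner part of the dial's single long thick line.
- press_mark (a point): Where the needle tip stands at the wanted pressing force of 6 N: 45 mm from the dial centre, 1 rad clockwise (seen from above) of the zero mark, midway between the inner ends of the dial's double line. Thin short lines stand every 0.2 rad (9 mm along the arc).
- cheese_spot (a point): Centre of the stamped spot (brown ring of 19 mm with a dot in it) in the flat top face of the cheese, 18 mm from the cheese's axis along this frame's x; z up.
- cheese: Cream coloured upright cylindrical cheese, 82 mm diameter, 50 mm tall, about 0.3 kg, rigid, standing loose on the scale's pan; origin at the centre of its underside.
- probe_grip (a point): Grip point on the axis of the firmness probe, 90 mm above its tip, 40 mm below its top end. The probe is 130 mm long, 90 g: a steel stem of 10 mm diameter from the flat tip to 42 mm, then a grey round handle of 24 mm diameter from 50 mm to the top. z runs along the axis from tip to top.
- probe_tip (a point): Centre of the flat tip of the probe; z runs along the axis from tip to top.
- rest: Fixed rest for the probe: steel foot 85 (x) x 70 (y) mm and 22 mm thick with a white 50 mm block, tilted, about 70 mm high overall. The probe's stem stands loosely in a 38 mm deep square hole of 14 mm, leaning 0.35 rad from upright towards the rest's -x; draw it out along its own axis. Origin at the centre of the underside of the foot.
- log1_mid (a point): Middle of a small upright cheese, 60 mm diameter, 70 mm tall, on the table; to be left alone.
- log2_mid (a point): Middle of another such small cheese, 60 mm diameter, 70 mm tall; to be left alone.
- chipbox_mid (a point): Middle of a round wooden box, 112 mm diameter, 42 mm tall; to be left alone.
- jar_mid (a point): Middle of a clear jar, 64 mm diameter, 90 mm tall; to be left alone.
- brush_grip (a point): On the wooden handle of a flat brush lying on the table; to be left alone.
- spoon_grip (a point): On the wooden handle of a spoon lying on the table; to be left alone.
Things that resemble listed ones, but are neither listed nor needed, are in the scene too. What is shaped like the rest but purple or turquoise is not meant.

How it is judged (in metres and radians):
On the way, in this order (a step that is already met when the one before it is completed fails the run):
1. with nothing but the cheese on the pan and the knob let go, the needle tip stands within 4.5 mm (half a division) of the zero mark (distance between needle_tip and zero_mark below 0.0045 m and contact force between each of the arm, the fingers, probe and scale below 0.1 N and contact force between each of the arm, the fingers, probe and cheese below 0.1 N), for 0.3 s.
2. the probe is held in the fingers, out of its rest (contact force between probe and rest below 0.1 N and contact force between the fingers and probe above 2 N and distance between probe_tip and rest above 0.1 m), for 0.2 s.
At the end, for the whole second after the job is handed in: The gripper holds the probe upright (within 8 deg), tip within 7 mm of the spot's centre, pressing with 4 to 8 N; needle tip within 9 mm (one division) of the double mark; the cheese stands on the pan at rest; the robot itself touches neither cheese nor scale (distance between probe_tip and cheese_spot below 0.007 m and angle between probe_tip's own z axis and vertical below 0.14 rad and contact force between probe and cheese between 4 and 8 N and distance between needle_tip and press_mark below 0.009 m and contact force between the fingers and probe above 2 N and contact force between each of the arm, the fingers and cheese below 0.1 N and contact force between each of the arm, the fingers, probe and scale below 0.1 N and angle between cheese's own z axis and vertical below 0.1 rad and contact force between cheese and scale above 4 N and linear speed of cheese below 0.02 m/s); the arm keeps its last pose, push and grip.
It fails at once if the probe presses the cheese with more than 15 N (contact force between probe and cheese above 15 N).
It fails at once if the cheese is pushed about (over 25 mm) (distance of cheese from where it was at the start of the episode above 0.025 m).
It fails at once if a bystander is moved over 30 mm (distance of any of log1_mid, log2_mid, chipbox_mid, jar_mid, brush_grip, spoon_grip from where it was at the start of the episode above 0.03 m).
It also fails if it takes over 61 s, if anything falls off the work surface, if the arm or the gripper's body presses on something with over 40 N, if the wrist force passes 120 N, or if a joint passes its speed limit or range.

ROBOT

A 6-joint arm with a two-finger parallel gripper is mounted at the origin on the work surface. World frame = base frame: x ahead of the robot, y to its left, z up, the work surface at z = 0. Lengths are in m, angles in degrees, forces in N, time in s.
With the tool pointing down it reaches from about 0.35 to 0.875 m from the base axis. Payload 4.2 kg.
Tool frame: the origin (TCP) lies midway between the tips of the shut fingers; the grasp point (between the pads) lies 19 mm behind it; z points along the fingers, y is the direction in which the jaws open and shut (so a half turn about z gives the same grasp; the last joint's range is limited). The gripper opens to 87 mm and grips with 3 to 60 N. Pads are 19 mm wide; open, the fingers measure 117 mm over their backs; the gripper's body (75 mm by 190 mm) begins 51 mm behind the grasp point.
Start: joints at [79.16, 22.042, 0.453, 0, -68.411, -14.817], TCP at [0.271, 0.563, 0.223] pointing down, gripper open.
Joint ranges: [-179.83, 179.83], [-69.29, 118.12], [-61.27, 80.66], [-181.25, 117.63], [-171.15, -9.14], [-177.46, 177.46]. Speed limits (degrees/s): [159.86, 159.86, 180, 180, 180, 180].

INTERFACE

Orientations are given as a 3x3 rotation matrix whose columns are the frame's x, y, z axes.
In Python, from station import sense, capture, get_calibration, finish_job, spot_in, spot_point gives the robot as it stands.
- The arm moves only by the shell command python3 -m inch 'ROWS'. ROWS is JSON, a list of rows, each an object with "fingers": the finger opening in cm, from 0 to 8.7; "delta_pos": the shift along the tool's x, y, z in cm, a list of three; "spin": the turn about the tool's z in degrees. In form: [{"fingers": fingers, "delta_pos": [dx, dy, dz], "spin": spin}, ...]. A call has 1 to 20 rows; each row is the pose to reach, as a shift and turn from the pose commanded when the call began, along the tool's axes at that moment; what a row does not reach only later rows make up. A row lasts 1/10 s, in which the tool goes at most 50 mm and 8.59 degrees, less where a joint would pass 70% of its speed; a pose out of reach is approached as far as the arm can. A call with a gripper value outside its range is refused whole. The fingers move at their own pace and stop on an object; the grip force is fixed at half the most. Time passes only in rows, so rows that repeat a pose let the fingers close. It gives the time, the measured TCP pose, the force and the opening at its end, in the units of the state.
- sense(): the state, without advancing time (a new reading comes with each control period).
- capture(name): name is "scene" or "top"; returns the picture (384x512x3 uint8, red, green, blue); there is no depth.
- get_calibration(name): a dict with "K" (3x3 intrinsics, pixels), "T" (4x4, takes a point from camera to world coordinates). Camera axes: x right, y up, looking along -z (the intrinsics and any distortion apply to the point x, -y, -z); pixel columns grow to the right and rows downward; lengths in m; the calibration is good to about 2 mm. A picture is of the moment at which its call begins. get_calibration takes no time and is no camera call.
- finish_job(): hands the job in, once; it reports no verdict.
Trained networks look in the newest picture that a camera, given by its name, has taken for a name from the list of things; names that differ only in an ending like _2 or _b are one class to them, and where a whole thing is asked for, a point or a joint stands for the part that bears it (a point fixed in the world has none). Each returns a list of dicts, best first, with "conf" (0 to 1); they miss things now and then, are a little off and sometimes report something else, mostly with a low value. They report only what shows in the picture. A call takes as long as a camera call. They do not tell look-alikes from the thing itself.
- spot_in(camera, target): "extent" ([left, top, right, bottom] as shares, 0 to 1, of the picture: columns of its width, rows of its height, round what is visible of it).
- spot_point(camera, target): "location" ([column, row] as shares, 0 to 1, of the picture: columns of its width, rows of its height: a listed point, or the origin of a listed thing).
The state is a dict: "time_s": time; "joints": joint angles; "joint_velocities": joint speeds; "effort": joint torques, N m; "tcp_pos": TCP position; "ee_rot": TCP orientation; "wrist_force": force on the tool from outside, world axes, zero at the start; "moment": the same for the moment, N m; "gripper_width": opening from 0.0 (shut) to 1.0 (fully open).
Only numpy, scipy, OpenCV 4.12 (cv2) and the standard library are available. Lean on these libraries where they do the work, as an engineer would, in place of code of your own. Each camera call takes 0.05 s, during which the arm holds its last target.

## Working session

There is one attempt and no reset: what is moved stays moved. The work goes in short steps, Python scripts to look and compute and a shell command to move; the robot and the scene stay as the last step left them, time stands still between calls to the robot, and variables do not carry over. Pictures are saved under pics/ and viewed, and the job is handed in when it is done.

```bash
ls; mkdir -p pics; python3 - <<'E'
from station import *
import cv2,json
s=sense();print(s)
for n in("scene","top"):
    im=capture(n);cv2.imwrite(f"pics/{n}0.png",im[:,:,::-1]);c=get_calibration(n);print(n,c)
E
```

```text
pics
{'time_s': 0.0, 'joints': array([ 7.91588089e+01,  2.20915571e+01,  3.79968421e-01, -3.08020853e-02,
       -6.84131501e+01, -1.48140222e+01]), 'joint_velocities': array([ 0.14418911,  0.0063714 , -0.03076649,  0.0270784 ,  0.07456073,
        0.15643926]), 'effort': array([-4.23737504e-05, -3.90672719e+01,  1.87409037e+01,  4.21993196e+00,
        1.11292457e-02, -1.95305793e-04]), 'tcp_pos': array([0.2703326 , 0.5628286 , 0.22144784]), 'ee_rot': array([[ 9.01329873e-01, -4.33132369e-01, -9.00445022e-04],
       [-4.33133298e-01, -9.01327558e-01, -2.04417119e-03],
       [ 7.38007989e-05,  2.23248529e-03, -9.99997505e-01]]), 'wrist_force': array([-0.22926779, -0.55918473,  0.45765923]), 'moment': array([0.00136623, 0.037448  , 0.01285276]), 'gripper_width': 0.9964677580471323}
scene {'K': array([[397.9879765 ,   0.        , 263.30711683],
       [  0.        , 397.9879765 , 196.1200845 ],
       [  0.        ,   0.        ,   1.        ]]), 'T': array([[ 0.03711054, -0.69572505,  0.71734891,  1.30325   ],
       [ 0.99928532,  0.03099922, -0.02163115, -0.01977774],
       [-0.00718792,  0.71763898,  0.69637822,  0.89475664],
       [ 0.        ,  0.        ,  0.        ,  1.        ]])}
top {'K': array([[495.46280213,   0.        , 257.77024164],
       [  0.        , 495.46280213, 195.94010438],
       [  0.        ,   0.        ,   1.        ]]), 'T': array([[-0.02108212,  0.99857767, -0.04897123,  0.41536738],
       [-0.99977039, -0.02086876,  0.00486422,  0.00412119],
       [ 0.00383533,  0.04906254,  0.99878834,  1.55257506],
       [ 0.        ,  0.        ,  0.        ,  1.        ]])}
```

View pics/scene0.png

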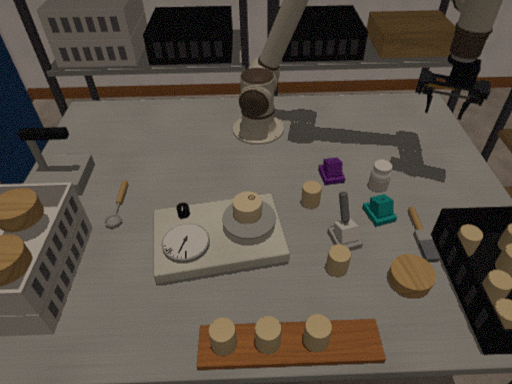

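View pics/top0.png

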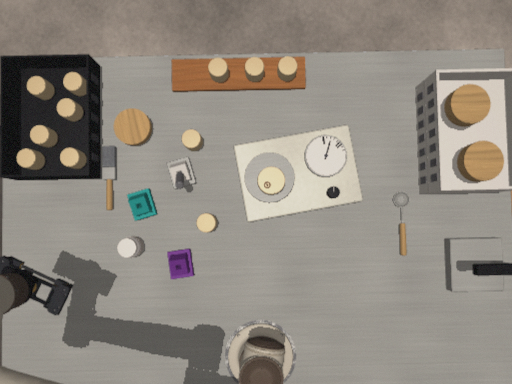

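```bash
cat > h.py <<'E'
import numpy as np
from station import *
S={}
def cal(n):
    c=get_calibration(n);return c["K"],c["T"]
def proj(n,p):
    K,T=cal(n);q=T[:3,:3].T@(np.array(p)-T[:3,3]);return np.array([K[0,0]*q[0]/-q[2]+K[0,2],K[1,1]*-q[1]/-q[2]+K[1,2]])
def ray(n,uv):
    K,T=cal(n);d=np.array([(uv[0]-K[0,2])/K[0,0],-(uv[1]-K[1,2])/K[1,1],-1.]);return T[:3,3],T[:3,:3]@d
def atz(n,uv,z):
    o,d=ray(n,uv);return o+d*(z-o[2])/d[2]
def tri(uv1,uv2):
    A=[];b=[]
    for n,uv in(("scene",uv1),("top",uv2)):
        o,d=ray(n,uv);d=d/np.linalg.norm(d);P=np.eye(3)-np.outer(d,d);A.append(P);b.append(P@o)
    A=np.vstack(A);b=np.hstack(b);x,r,_,_=np.linalg.lstsq(A,b,rcond=None);return x,np.sqrt(r)
E
python3 - <<'E'
from h import *
for t in["scale","knob_grip","dial_centre","needle_tip","zero_mark","press_mark","cheese_spot","cheese","probe_grip","probe_tip","rest"]:
    for n in("scene","top"):
        print(t,n,[(np.round(np.array(d["location"])*[512,384],1).tolist(),round(d["conf"],2)) for d in spot_point(n,t)][:4])
E
```

```text
scale scene [([219.2, 244.2], 0.75)]
scale top [([295.5, 173.2], 0.9)]
knob_grip scene [([180.0, 207.8], 0.76)]
knob_grip top [([330.8, 193.5], 0.44), ([131.0, 248.8], 0.34)]
dial_centre scene [([184.2, 241.9], 0.65)]
dial_centre top [([326.9, 154.4], 0.72)]
needle_tip scene [([416.1, 222.4], 0.74), ([177.6, 254.5], 0.47)]
needle_tip top [([330.8, 192.1], 0.68), ([330.8, 143.1], 0.37)]
zero_mark scene [([181.2, 254.3], 0.95), ([338.0, 262.1], 0.3)]
zero_mark top [([322.9, 139.1], 0.74)]
press_mark scene [([169.7, 248.3], 0.56)]
press_mark top [([337.2, 143.8], 0.78)]
cheese_spot scene [([250.5, 194.2], 0.81), ([175.9, 255.8], 0.73)]
cheese_spot top [([268.9, 185.6], 0.95)]
cheese scene [([245.1, 214.2], 0.74)]
cheese top [([269.5, 178.6], 0.94), ([130.0, 249.7], 0.37)]
probe_grip scene [([343.6, 201.1], 0.72)]
probe_grip top [([179.5, 176.3], 0.54)]
probe_tip scene [([344.2, 235.0], 0.57), ([342.8, 204.7], 0.52), ([249.7, 213.4], 0.47)]
probe_tip top [([180.0, 170.3], 0.64)]
rest scene [([344.0, 239.7], 0.93), ([377.9, 213.7], 0.78), ([331.8, 178.8], 0.73), ([417.4, 221.8], 0.65)]
rest top [([182.7, 170.8], 0.68), ([143.9, 205.3], 0.6), ([181.4, 260.8], 0.56)]
```

```bash
python3 - <<'E'
import cv2
t=cv2.imread("pics/top0.png");s=cv2.imread("pics/scene0.png")
cv2.imwrite("pics/a.png",cv2.resize(t[120:224,225:365],None,fx=5.5,fy=5.5,interpolation=cv2.INTER_CUBIC))
cv2.imwrite("pics/b.png",cv2.resize(s[180:280,145:295],None,fx=5.3,fy=5.3,interpolation=cv2.INTER_CUBIC))
r1=cv2.resize(t[145:205,155:225],None,fx=5.5,fy=5.5,interpolation=cv2.INTER_CUBIC)
r2=cv2.resize(s[185:255,320:390],None,fx=5.5,fy=5.5,interpolation=cv2.INTER_CUBIC)
import numpy as np
o=np.zeros((400,780,3),np.uint8);o[:330,:385]=r1;o[:385,390:775]=r2;cv2.imwrite("pics/c.png",o)
E
```

```text
(no output)
```

View pics/a.png

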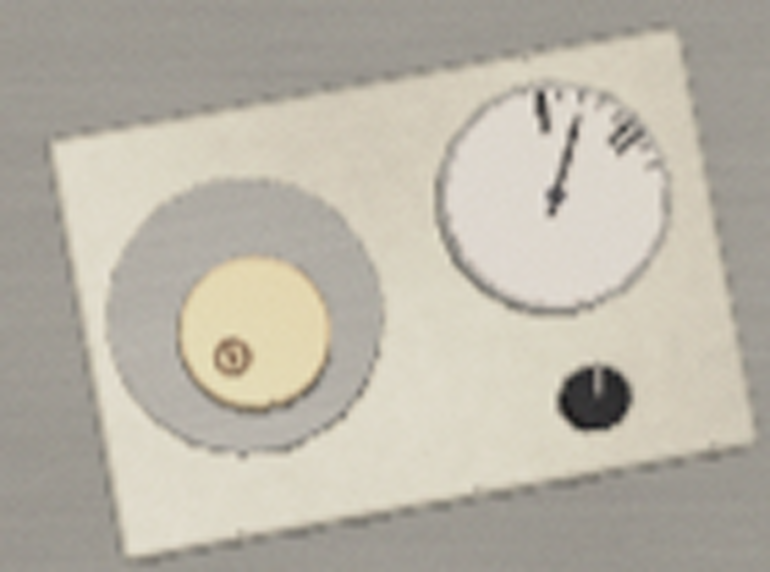

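View pics/b.png

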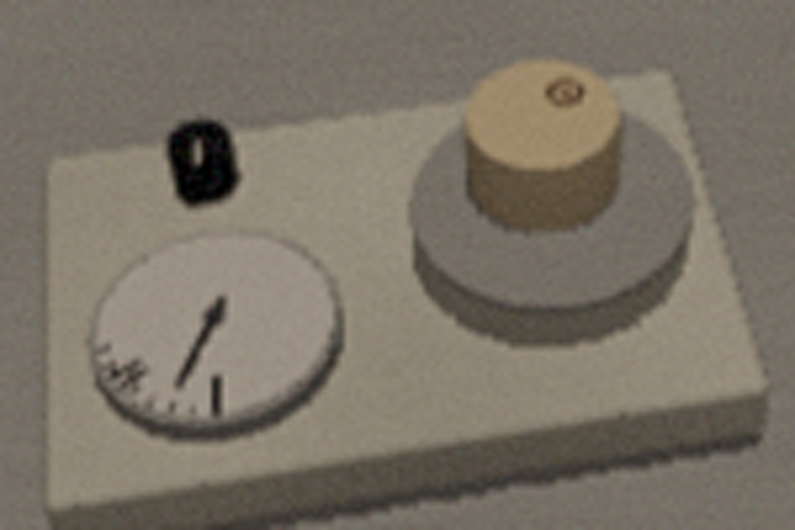

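View pics/c.png

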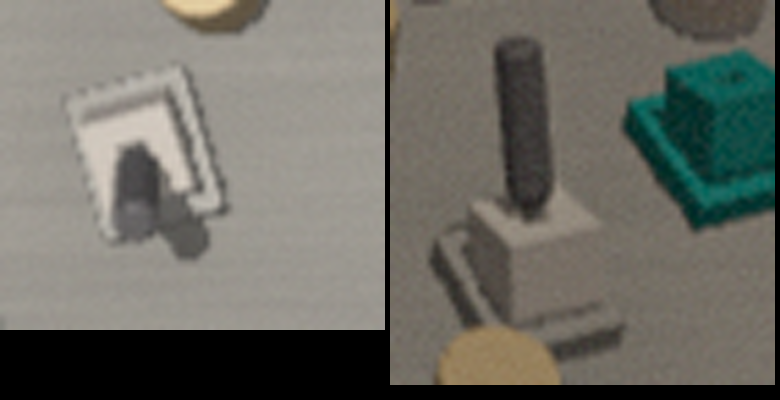

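```bash
cat > m.py <<'E'
from h import *
a=lambda x,y:((x+.5)/5.5-.5+225,(y+.5)/5.5-.5+120)
b=lambda x,y:((x+.5)/5.3-.5+145,(y+.5)/5.3-.5+180)
c1=lambda x,y:((x+.5)/5.5-.5+155,(y+.5)/5.5-.5+145)
c2=lambda x,y:((x-390+.5)/5.5-.5+320,(y+.5)/5.5-.5+185)
E
python3 - <<'E'
from m import *
C=[atz("top",a(*p),.05) for p in[(52,140),(678,30),(755,440),(128,557)]];print(np.round(C,4))
print("c",np.mean(C,0));x=(C[0]-C[3]+C[1]-C[2]);yaw=np.arctan2(x[1],x[0]);print("yaw",np.degrees(yaw),np.linalg.norm(x)/2)
R=np.array([[np.cos(yaw),-np.sin(yaw)],[np.sin(yaw),np.cos(yaw)]])
c=np.mean(C,0)[:2];print("dial?",c+R@[0,-.09],"pan",c+R@[0,.09])
def sh(n,p,z):
    w=atz(n,p,z);print(np.round(w,4));return w
print("dial z");d=sh("top",a(552,207),.064);d2=sh("scene",b(217,305),.064)
d=sh("top",a(554,199),.064)
print("rim centre",sh("top",a(553,198),.066),sh("scene",b(218,333),.066))
dc=c+R@[0,-.09]
for nm,p in(("zero",(541,110)),("needle",(577,117)),("dbl",(625,137))):
    w=sh("top",a(*p),.065);v=w[:2]-dc;v2=R.T@v;print(nm,np.linalg.norm(v),-np.arctan2(v2[1],v2[0]))
for nm,p in(("zero",(217,396)),("needle",(180,387)),("dbl",(128,374))):
    w=sh("scene",b(*p),.065);v=w[:2]-dc;v2=R.T@v;print("S",nm,np.linalg.norm(v),-np.arctan2(v2[1],v2[0]))
print("knob top");sh("top",a(595,397),.085);sh("scene",b(203,148),.085)
print("spot",tri(b(565,92),a(232,356)), "cheese top c");sh("top",a(255,330),.135);sh("scene",b(543,116),.135)
E
```

```text
[[ 0.646   0.0659  0.05  ]
 [ 0.7004 -0.2834  0.05  ]
 [ 0.4713 -0.3191  0.05  ]
 [ 0.4141  0.0284  0.05  ]]
c [ 0.55796587 -0.12705246  0.05      ]
yaw 9.023057255925197 0.23337984063923495
dial? [ 0.57208074 -0.21593874] pan [ 0.543851   -0.03816619]
dial z
[ 0.6012 -0.2085  0.064 ]
[ 0.5979 -0.2108  0.064 ]
[ 0.6056 -0.2098  0.064 ]
[ 0.6059 -0.2089  0.066 ]
[ 0.618 -0.208  0.066]
rim centre [ 0.60588762 -0.20893412  0.066     ] [ 0.61803671 -0.20796444  0.066     ]
[ 0.6548 -0.2038  0.065 ]
zero 0.08358002652210739 0.012053742366363484
[ 0.6505 -0.2235  0.065 ]
needle 0.078784412693978 0.25387131885054603
[ 0.6389 -0.2496  0.065 ]
dbl 0.07481690781118899 0.6242113226922072
[ 0.6571 -0.2046  0.065 ]
S zero 0.08579891121533856 0.024886445935889692
[ 0.6508 -0.2235  0.065 ]
S needle 0.0790486866540364 0.25268168684243286
[ 0.6415 -0.2502  0.065 ]
S dbl 0.07746076677498655 0.6162365929995668
knob top
[ 0.4951 -0.2259  0.085 ]
[ 0.5054 -0.2248  0.085 ]
spot (array([ 0.51800701, -0.02942887,  0.13071607]), array([3.85158083e-05])) cheese top c
[ 0.531  -0.0416  0.135 ]
[ 0.5395 -0.0409  0.135 ]
```

```bash
python3 -m inch '[{"fingers":6,"delta_pos":[54.5,61.3,0],"spin":120},{"fingers":6,"delta_pos":[54.5,61.3,0],"spin":120},{"fingers":6,"delta_pos":[54.5,61.3,0],"spin":120},{"fingers":6,"delta_pos":[54.5,61.3,0],"spin":120},{"fingers":6,"delta_pos":[54.5,61.3,0],"spin":120},{"fingers":6,"delta_pos":[54.5,61.3,0],"spin":120},{"fingers":6,"delta_pos":[54.5,61.3,0],"spin":120},{"fingers":6,"delta_pos":[54.5,61.3,0],"spin":120},{"fingers":6,"delta_pos":[54.5,61.3,0],"spin":120},{"fingers":6,"delta_pos":[54.5,61.3,0],"spin":120},{"fingers":6,"delta_pos":[54.5,61.3,0],"spin":120},{"fingers":6,"delta_pos":[54.5,61.3,0],"spin":120},{"fingers":6,"delta_pos":[54.5,61.3,0],"spin":120},{"fingers":6,"delta_pos":[54.5,61.3,0],"spin":120},{"fingers":6,"delta_pos":[54.5,61.3,0],"spin":120},{"fingers":6,"delta_pos":[54.5,61.3,0],"spin":120},{"fingers":6,"delta_pos":[54.5,61.3,4],"spin":120},{"fingers":6,"delta_pos":[54.5,61.3,8],"spin":120},{"fingers":6,"delta_pos":[54.5,61.3,10],"spin":120},{"fingers":6,"delta_pos":[54.5,61.3,10],"spin":120}]'
cat > snap.py <<'E'
import sys,cv2
from h import *
tag=sys.argv[1]
for n,(l,t,r,b) in(("top",(225,120,365,224)),("scene",(145,170,315,280))) if len(sys.argv)<3 else (("top",(150,110,330,230)),("scene",(190,130,400,270))):
    im=capture(n)[:,:,::-1];cv2.imwrite(f"pics/{n}{tag}_full.png",im)
    f=5.5 if len(sys.argv)<3 and n=="top" else (4.6 if len(sys.argv)<3 else 3.8)
    cv2.imwrite(f"pics/{n}{tag}.png",cv2.resize(im[t:b,l:r],None,fx=f,fy=f,interpolation=cv2.INTER_CUBIC))
s=sense();print(s["time_s"],s["tcp_pos"],s["joints"],s["wrist_force"],s["gripper_width"]);print(s["ee_rot"])
E
python3 snap.py 1
```

```text
time_s: 3.2
tcp_pos: [0.494, -0.2251, 0.1192]
ee_rot: [[-0.826, -0.563, -0.008], [-0.563, 0.826, 0.002], [0.005, 0.006, -1.0]]
wrist_force: [-0.1, 0.1, 0.2]
gripper_width: 0.689
3.3 [ 0.49705643 -0.22541617  0.12324874] [-7.34599720e+00  1.97972081e+01 -1.86917220e+01  5.06625190e-02
 -5.14683393e+01 -4.83058264e+01] [0.11082423 0.05528874 0.14004209] 0.6857260572904708
[[-8.25313370e-01 -5.64674612e-01  6.51416374e-04]
 [-5.64674979e-01  8.25313006e-01 -7.81403830e-04]
 [-9.63835016e-05 -1.01274156e-03 -9.99999483e-01]]
```

View pics/scene1.png

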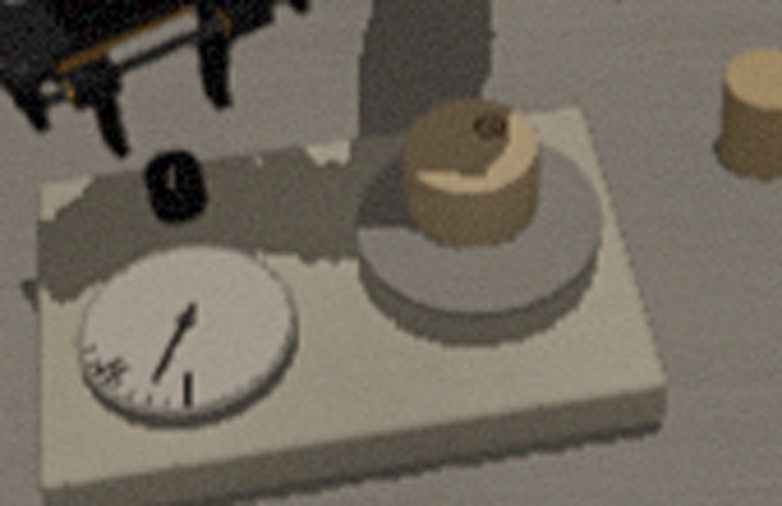

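View pics/top1.png

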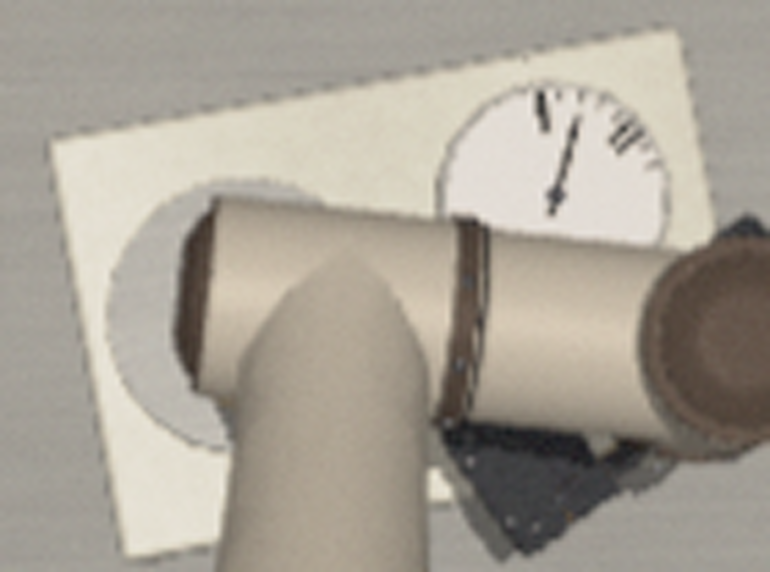

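```bash
python3 - <<'E'
from h import *
R=sense()["ee_rot"];t=sense()["tcp_pos"]
for o in(-.03,0,.03):
    u=proj("scene",t+R[:,1]*o);print(o,(u-[145,170]+.5)*4.6-.5)
for p in((.495,-.226,.085),(.498,-.226,.085),(.501,-.226,.085)): print((proj("scene",p)-[145,170]+.5)*4.6-.5, (proj("top",p)-[225,120]+.5)*5.5-.5)
E
```

```text
-0.03 [122.70910046 141.42138385]
0 [167.28053225 120.55142733]
0.03 [210.84390754 100.15347931]
[176.0032419  162.42603895] [595.20523874 397.09709958]
[175.48220796 165.86307205] [595.04685046 391.54960704]
[174.95919805 169.31313972] [594.88849381 386.00322251]
```

```bash
python3 -m inch '[{"fingers":6,"delta_pos":[0,0,3],"spin":0},{"fingers":6,"delta_pos":[0,0,6],"spin":0},{"fingers":6,"delta_pos":[0,0,6.1],"spin":0},{"fingers":6,"delta_pos":[0,0,6.1],"spin":0},{"fingers":3,"delta_pos":[0,0,6.1],"spin":0},{"fingers":3,"delta_pos":[0,0,6.1],"spin":0},{"fingers":3,"delta_pos":[0,0,6.1],"spin":0},{"fingers":3,"delta_pos":[0,0,6.1],"spin":0},{"fingers":3,"delta_pos":[0,0,6.1],"spin":0},{"fingers":3,"delta_pos":[0,0,6.1],"spin":0}]'
python3 snap.py 2
```

```text
time_s: 4.3
tcp_pos: [0.499, -0.2267, 0.0628]
ee_rot: [[-0.825, -0.565, 0.006], [-0.565, 0.825, -0.003], [-0.003, -0.005, -1.0]]
wrist_force: [3.4, -5.9, -0.5]
gripper_width: 0.403
4.4 [ 0.49897315 -0.22672977  0.06282125] [ -7.41946668  24.27449164 -22.34977922   0.16394489 -43.03513637
 -48.30243612] [ 3.27266409 -5.86413045 -1.12279447] 0.40690801769298984
[[-0.82512835 -0.56491711  0.00564451]
 [-0.56493664  0.82512986 -0.00270427]
 [-0.00312977 -0.00542016 -0.99998041]]
```

View pics/scene2.png

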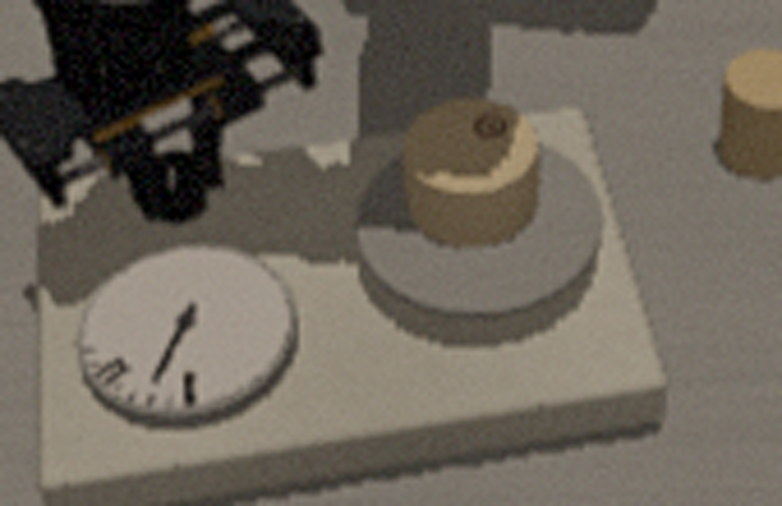

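```bash
python3 -m inch '[{"fingers":3,"delta_pos":[0,-0.15,0],"spin":8},{"fingers":3,"delta_pos":[0,-0.2,0],"spin":16},{"fingers":3,"delta_pos":[0,-0.2,0],"spin":24},{"fingers":3,"delta_pos":[0,-0.2,0],"spin":32},{"fingers":3,"delta_pos":[0,-0.2,0],"spin":40},{"fingers":3,"delta_pos":[0,-0.2,0],"spin":48},{"fingers":3,"delta_pos":[0,-0.2,0],"spin":48},{"fingers":3,"delta_pos":[0,-0.2,0],"spin":48}]'
python3 snap.py 3
```

```text
time_s: 5.2
tcp_pos: [0.4994, -0.2285, 0.0628]
ee_rot: [[-0.972, 0.236, 0.004], [0.236, 0.972, -0.003], [-0.005, -0.002, -1.0]]
wrist_force: [1.5, -5.9, 0.1]
gripper_width: 0.401
5.3 [ 0.49936001 -0.22850936  0.06283236] [ -7.60246839  24.39027637 -22.1422819    0.17384128 -43.20567683
 -96.14499662] [ 0.76169218 -6.21249246  0.37583171] 0.40817892705101233
[[-0.97186452  0.23550212  0.00425594]
 [ 0.2354924   0.97187254 -0.00266367]
 [-0.00476353 -0.00158649 -0.9999874 ]]
```

View pics/scene3.png

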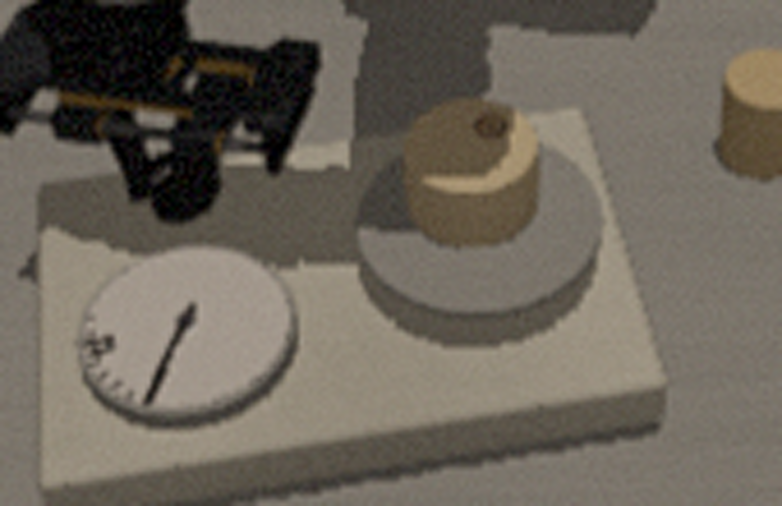

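View pics/top3.png

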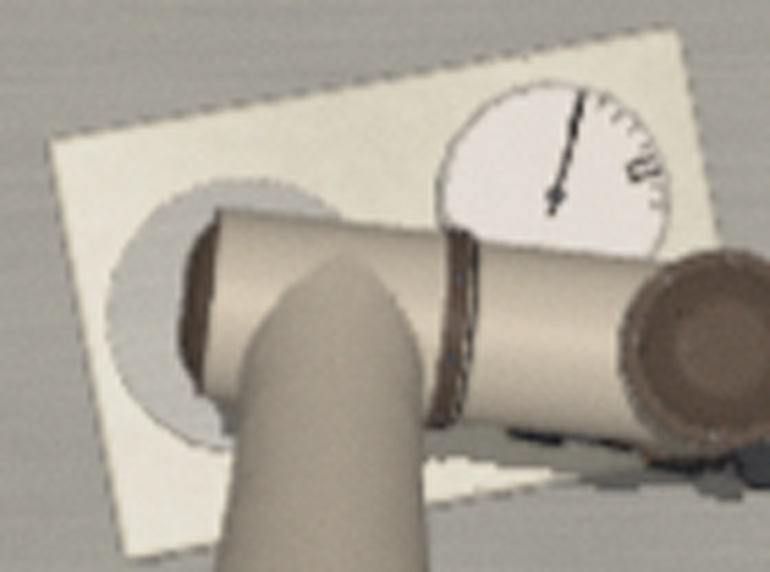

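```bash
python3 -m inch '[{"fingers":6,"delta_pos":[0,-0.1,0],"spin":0},{"fingers":6,"delta_pos":[0,-0.1,0],"spin":0},{"fingers":6,"delta_pos":[0,-0.1,0],"spin":0},{"fingers":6,"delta_pos":[0,-0.1,0],"spin":0},{"fingers":6,"delta_pos":[0,-0.1,-4],"spin":0},{"fingers":6,"delta_pos":[0,-0.1,-9],"spin":0},{"fingers":6,"delta_pos":[0,-0.1,-14],"spin":0},{"fingers":6,"delta_pos":[0,-0.1,-16],"spin":0},{"fingers":6,"delta_pos":[0,-0.1,-16],"spin":0},{"fingers":6,"delta_pos":[0,-0.1,-16],"spin":0},{"fingers":6,"delta_pos":[0,-0.1,-16],"spin":0}]'
python3 snap.py 4; python3 - <<'E'
from m import *
t,r=tri(c2(520,48),c1(135,222));b,r2=tri(c2(530,200),c1(140,153))
print(t,r,b,r2,np.linalg.norm(t-b));d=(t-b)/np.linalg.norm(t-b);print("lean",np.arccos(d[2]),np.degrees(np.arctan2(d[1],d[0])))
# rest foot corners z=.022 in top crop
C=[atz("top",c1(*p),.022) for p in[(67,102),(182,66),(226,211),(110,240)]];print(np.round(C,4),np.mean(C,0))
for i in range(4):
    e=C[(i+1)%4]-C[i];print(np.linalg.norm(e),np.degrees(np.arctan2(e[1],e[0])))
E
```

```text
time_s: 6.4
tcp_pos: [0.4963, -0.2274, 0.2197]
ee_rot: [[-0.972, 0.236, -0.004], [0.236, 0.972, 0.001], [0.004, 0.0, -1.0]]
wrist_force: [0.4, -1.0, -1.0]
gripper_width: 0.692
6.5 [ 0.49652116 -0.22755515  0.21978083] [-7.61774523e+00  1.46033888e+01 -1.08036028e+01 -1.52161321e-02
 -6.48002062e+01 -9.60335988e+01] [ 0.57454772 -0.13020085 -0.14922813] 0.6915863103795269
[[-9.71716666e-01  2.36123064e-01 -3.55249325e-03]
 [ 2.36122016e-01  9.71723149e-01  7.17560079e-04]
 [ 3.62147241e-03 -1.41556780e-04 -9.99993432e-01]]
[0.52113292 0.22263825 0.13672114] [0.00146408] [0.56368184 0.22920686 0.07047822] [0.00092796] 0.07900431592863201
lean 0.5763227968924302 -171.2240797467277
[[0.5981 0.2766 0.022 ]
 [0.6172 0.2116 0.022 ]
 [0.5347 0.188  0.022 ]
 [0.5197 0.2534 0.022 ]] [0.56741298 0.23238927 0.022     ]
0.06781065312803393 -73.67139251215671
0.08583188966177974 -164.0514068574591
0.06713541370153436 102.90473792498638
0.08182083622889025 16.486724695854946
```

View pics/scene4.png

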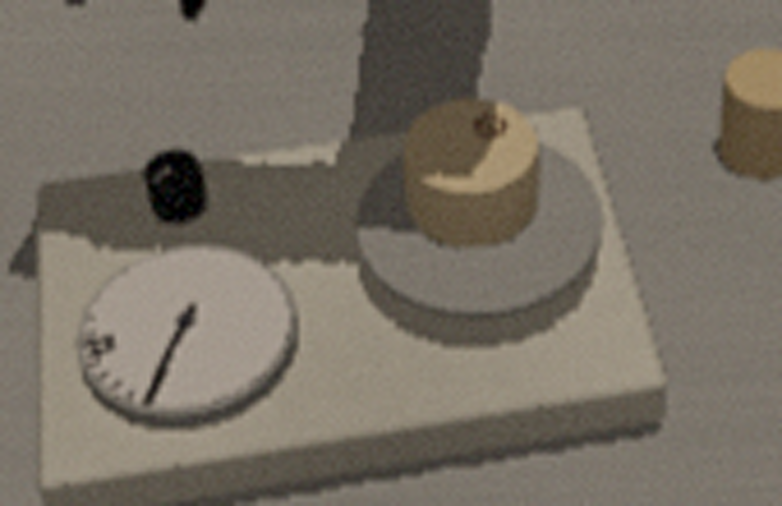

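View pics/top4.png

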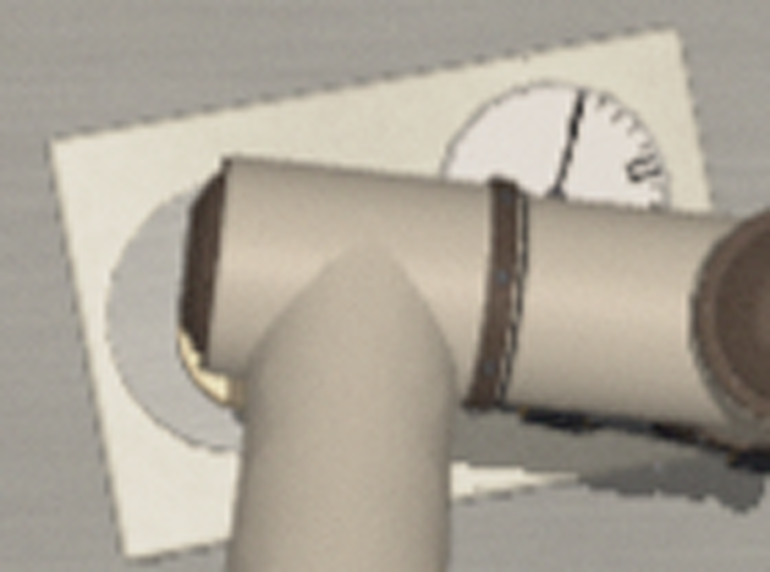

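```bash
cat > fit.py <<'E'
import cv2
from h import *
from scipy.optimize import minimize
def seg(f,l,t,r,b,th):
    im=cv2.imread(f).astype(float);g=im.max(2);m=np.zeros(g.shape,np.uint8);m[t:b,l:r]=(g[t:b,l:r]<th);return m
T=seg("pics/top0.png",170,165,190,190,85);S=seg("pics/scene0.png",335,188,352,226,85)
for n,m in(("top",T),("scene",S)):
    k,l,st,_=cv2.connectedComponentsWithStats(m);i=1+np.argmax(st[1:,4]);m[:]=l==i;print(n,st[i])
def mask(n,p):
    tx,ty,tz,ax,ay=p;d=np.array([ax,ay,1]);d/=np.linalg.norm(d)
    u=np.cross(d,[0,1,0]);u/=np.linalg.norm(u);v=np.cross(d,u)
    a=np.linspace(0,2*np.pi,24)
    P=[proj(n,np.array([tx,ty,tz])+d*s+.012*(u*np.cos(q)+v*np.sin(q))) for s in(.05,.13) for q in a]
    return cv2.convexHull(np.array(P,np.float32))
def sil(n,p):
    h=mask(n,p);F=8;m=np.zeros((384*1,512*1),np.float32)
    big=np.zeros((80*F,80*F),np.uint8);o=(140,150) if n=="top" else (310,170)
    cv2.fillConvexPoly(big,np.round((h.reshape(-1,2)-o+.5)*F).astype(np.int32),255)
    return cv2.resize(big,(80,80),interpolation=cv2.INTER_AREA)/255.,o
def cost(p):
    c=0
    for n,m in(("top",T),("scene",S)):
        s,o=sil(n,p);c+=np.abs(s-m[o[1]:o[1]+80,o[0]:o[0]+80]).sum()
    return c+ ((p[2]-.033)/.01)**2*3
best=None
for l in(.3,.4,.5):
    d=np.array([-np.cos(np.radians(16)),-np.sin(np.radians(16))])*np.tan(l)
    x0=[.567,.235,.033,*d]
    r=minimize(cost,x0,method="Nelder-Mead",options=dict(initial_simplex=np.array([x0]+[np.array(x0)+np.eye(5)[i]*[.012,.012,.008,.1,.1][i] for i in range(5)]),maxiter=1500,xatol=1e-5,fatol=.01))
    p=r.x;d=np.array([p[3],p[4],1]);d/=np.linalg.norm(d)
    print(r.fun,np.round(p,4),"lean",np.arccos(d[2]),"az",np.degrees(np.arctan2(d[1],d[0])),"grip",p[:3]+.09*d,"top",p[:3]+.13*d)
E
python3 fit.py
```

```text
top [177 172   7  13  59]
scene [339 192  11  33 273]Traceback (most recent call last):
  File "fit.py", line 29, in <module>
    r=minimize(cost,x0,method="Nelder-Mead",options=dict(initial_simplex=np.array([x0]+[np.array(x0)+np.eye(5)[i]*[.012,.012,.008,.1,.1][i] for i in range(5)]),maxiter=1500,xatol=1e-5,fatol=.01))
    res = _minimize_neldermead(fun, x0, args, callback, bounds=bounds,
                               **options)
    fxcc = func(xcc)
    fx = function(np.copy(x), *(wrapper_args + args))
  File "fit.py", line 23, in cost
    s,o=sil(n,p);c+=np.abs(s-m[o[1]:o[1]+80,o[0]:o[0]+80]).sum()
        ~~~^^^^^
  File "fit.py", line 16, in sil
    h=mask(n,p);F=8;m=np.zeros((384*1,512*1),np.float32)
  File "fit.py", line 13, in mask
    P=[proj(n,np.array([tx,ty,tz])+d*s+.012*(u*np.cos(q)+v*np.sin(q))) for s in(.05,.13) for q in a]
       ~~~~^^^^^^^^^^^^^^^^^^^^^^^^^^^^^^^^^^^^^^^^^^^^^^^^^^^^^^^^^^^
  File "h.py", line 7, in proj
    K,T=cal(n);q=T[:3,:3].T@(np.array(p)-T[:3,3]);return np.array([K[0,0]*q[0]/-q[2]+K[0,2],K[1,1]*-q[1]/-q[2]+K[1,2]])
        ~~~^^^
  File "h.py", line 5, in cal
    c=get_calibration(n);return c["K"],c["T"]
ValueError: time passes only in moves, steps and waits
```

```bash
python3 - <<'E'
from station import *
import pickle
pickle.dump({n:(get_calibration(n)["K"],get_calibration(n)["T"]) for n in("scene","top")},open("cal.pkl","wb"))
E
sed -i 's/^def cal(n):/import pickle\nCAL=pickle.load(open("\.\/cal.pkl","rb"))\ndef cal(n):\n    return CAL[n]/' h.py
python3 - <<'E'
import cv2
im=cv2.imread("pics/top0.png").max(2);print(im[166:193,172:194])
im=cv2.imread("pics/scene0.png").max(2);print(im[188:228,336:354])
E
```

```text
[[146 158 168 180 190 195 204 209 209 209 209 210 209 192 133  99 164 180
  168 110 139 152]
 [187 192 199 206 209 208 207 208 207 208 208 209 209 206 160 112 132 174
  187 122 136 154]
 [207 206 209 207 206 208 207 209 208 207 209 207 210 208 171 117 103 169
  188 129 115 147]
 [207 208 207 207 208 209 209 207 207 207 209 210 208 208 193 130 101 133
  171 161 108 142]
 [207 208 210 209 209 202 192 182 167 186 203 210 207 208 207 159 113 101
  167 183 121 141]
 [208 208 207 203 176 162 146 129 106 144 194 208 206 206 207 170 122 100
  167 186 124 115]
 [211 207 209 207 167 122  86  89  84 100 169 201 207 206 208 190 131  98
  166 187 149 101]
 [211 208 207 206 161 104  82  79  75  75 112 158 199 210 210 206 159 111
  166 184 174 117]
 [207 206 206 195 128  85  79  80  75  71  65 101 187 209 207 208 171 117
  133 174 188 125]
 [207 209 208 183 112  78  80  76  76  74  66  83 152 197 206 207 192 133
   99 166 187 130]
 [200 207 206 184 113  80  78  80  75  69  64  80 115 159 198 208 206 160
  110 162 182 162]
 [196 210 207 171 105  79  75  78  75  67  64  67 113 123 190 206 208 172
  1
[... 3712 characters left out ...]
 57  89 137 118 116 117]
 [113 109 115 116 112  66  47  57  58  70  68  60  56  92 146 134 121 113]
 [108 107 107 103 102  73  42  51  57  58  65  46  64 117 152 148 134 118]
 [131 121 119  89  79  77  51  47  48  44  50  40  83 139 148 147 144 133]
 [149 149 143 115  89  74  65  55  39  42  47  66 114 147 148 147 149 142]
 [138 149 148 143 114  87  94  84  54  57  60  80 116 142 145 145 145 147]
 [115 142 147 151 145 120 119 111  73  58  79  93 115 135 149 148 148 142]
 [ 82 116 141 146 145 147 149 142 107 104 118 124 131 142 146 145 145 150]
 [ 80  88 113 139 150 151 146 147 147 140 150 148 149 144 149 147 144 140]
 [ 78  79  86 112 141 150 149 146 147 148 145 146 145 143 138 136 137 126]]
```

```bash
sed -i 's/^T=seg.*/T=seg("pics\/top0.png",172,170,184,189,135);S=seg("pics\/scene0.png",338,190,351,224,93)/' fit.py; sed -i 's/return c+ .*/return c+((p[2]-.033)\/.01)**2*W/;s/^best=None/W=0.5/' fit.py; time python3 fit.py
```

```text
top [176 171   8  18 132]
scene [339 192  11  32 283]
52.47981065301275 [ 0.5857  0.2365  0.0278 -0.588  -0.1366] lean 0.5431287708086326 az -166.92039476991198 grip [0.54037694 0.22592483 0.10485801] top [0.52024058 0.22124651 0.13910184]
46.90741554741583 [ 0.5809  0.2375  0.024  -0.5234 -0.1434] lean 0.49721833381499647 az -164.6820207863632 grip [0.53953955 0.2261587  0.1030971 ] top [0.52113805 0.22111842 0.13825361]
46.82263659032914 [ 0.5814  0.2371  0.0247 -0.527  -0.1399] lean 0.4992161329463399 az -165.13584237684066 grip [0.53980479 0.22600885 0.10371918] top [0.5212961  0.22109646 0.1388375 ]
real	0m4.534s
user	0m5.016s
sys	0m0.104s
```

```bash
python3 -m inch '[{"fingers":6,"delta_pos":[6.6,45,0],"spin":-29},{"fingers":6,"delta_pos":[6.6,45,0],"spin":-29},{"fingers":6,"delta_pos":[6.6,45,0],"spin":-29},{"fingers":6,"delta_pos":[6.6,45,0],"spin":-29},{"fingers":6,"delta_pos":[6.6,45,0],"spin":-29},{"fingers":6,"delta_pos":[6.6,45,0],"spin":-29},{"fingers":6,"delta_pos":[6.6,45,0],"spin":-29},{"fingers":6,"delta_pos":[6.6,45,0],"spin":-29},{"fingers":6,"delta_pos":[6.6,45,0],"spin":-29},{"fingers":6,"delta_pos":[6.6,45,0],"spin":-29},{"fingers":6,"delta_pos":[6.6,45,4],"spin":-29},{"fingers":6,"delta_pos":[6.6,45,7],"spin":-29},{"fingers":6,"delta_pos":[6.6,45,7],"spin":-29},{"fingers":6,"delta_pos":[6.6,45,7],"spin":-29}]'
python3 snap.py 5 p; python3 - <<'E'
from h import *
s=sense();R=s["ee_rot"];t=s["tcp_pos"]
for o in(-.03,0,.03):
    print(o,(proj("scene",t+R[:,1]*o)-[190,130]+.5)*3.8-.5)
for p in((.5212,.2211,.138),(.539,.226,.105)):print((proj("scene",p)-[190,130]+.5)*3.8-.5)
E
```

```text
time_s: 7.9
tcp_pos: [0.5397, 0.2245, 0.1514]
ee_rot: [[-0.964, -0.265, -0.001], [-0.265, 0.964, -0.002], [0.001, -0.001, -1.0]]
wrist_force: [-0.8, 1.4, 1.0]
gripper_width: 0.689
8.0 [0.54062937 0.22530502 0.15332124] [ 3.84821046e+01  2.14643526e+01 -1.10415229e+01  5.51401557e-02
 -5.73267647e+01 -1.13166583e+02] [0.27896278 0.04250407 0.68347681] 0.6911493557325106
[[-9.64344664e-01 -2.64634806e-01  2.79080900e-03]
 [-2.64632466e-01  9.64348618e-01  1.18362375e-03]
 [-3.00454084e-03  4.02882581e-04 -9.99995405e-01]]
-0.03 [555.17091064 253.14059009]
0 [594.04006462 244.03986954]
0.03 [632.45273517 235.0460288 ]
[580.33841427 240.92393002]
[585.47094997 290.25326154]
```

View pics/scene5.png

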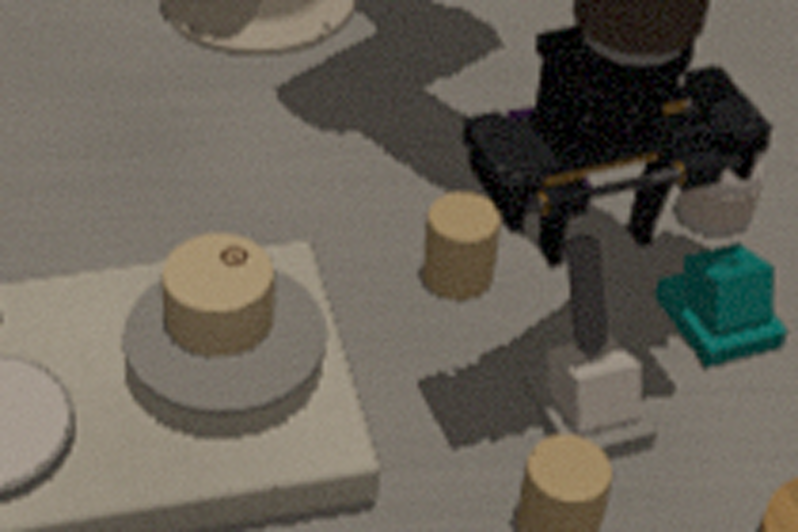

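View pics/top5.png

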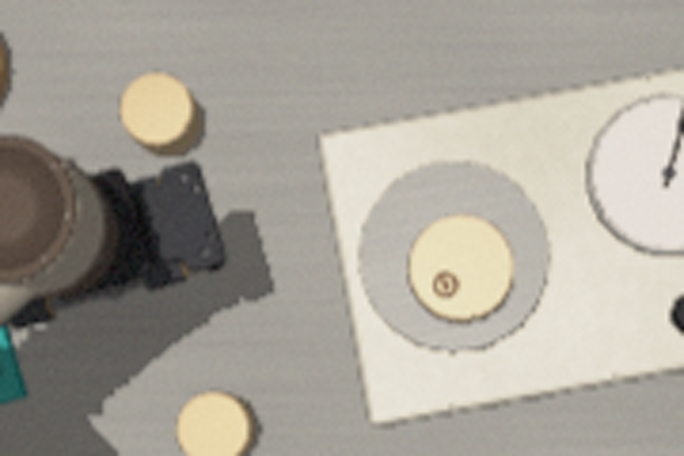

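```bash
python3 -m inch '[{"fingers":6,"delta_pos":[0,-0.2,3],"spin":0},{"fingers":6,"delta_pos":[0,-0.2,6],"spin":0},{"fingers":6,"delta_pos":[0,-0.2,6.4],"spin":0},{"fingers":6,"delta_pos":[0,-0.2,6.4],"spin":0},{"fingers":6,"delta_pos":[0,-0.2,6.4],"spin":0}]'
python3 snap.py 6 p
```

```text
time_s: 8.5
tcp_pos: [0.5414, 0.2239, 0.0898]
ee_rot: [[-0.964, -0.265, 0.004], [-0.265, 0.964, 0.002], [-0.004, 0.001, -1.0]]
wrist_force: [0.3, 0.3, 0.0]
gripper_width: 0.692
8.6 [0.54113294 0.22389625 0.08964704] [ 3.83254428e+01  2.53880040e+01 -1.52848060e+01  3.08110738e-02
 -4.91033273e+01 -1.12981865e+02] [-0.66324934 -0.00376269 -0.89676242] 0.6871450485662552
[[-0.96425721 -0.26494723  0.00331728]
 [-0.26494137  0.96426223  0.00210408]
 [-0.00375619  0.00114999 -0.99999228]]
```

View pics/scene6.png

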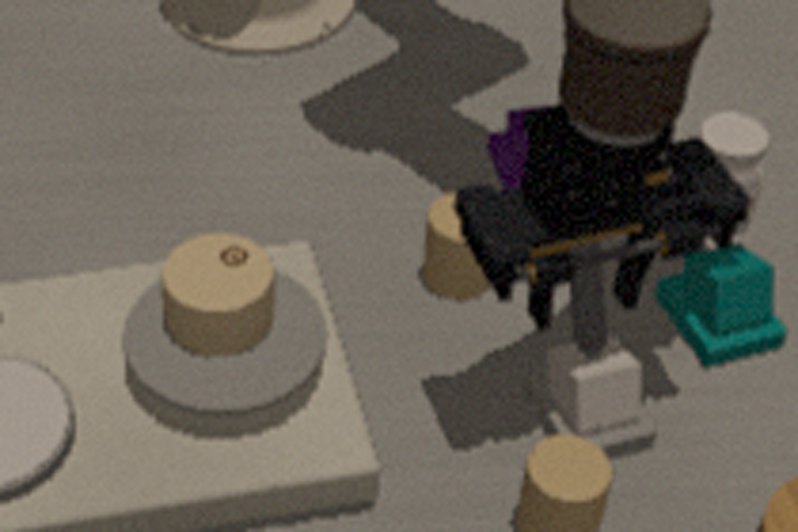

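```bash
python3 -m inch '[{"fingers":1.5,"delta_pos":[0,0,0],"spin":0},{"fingers":1.5,"delta_pos":[0,0,0],"spin":0},{"fingers":1.5,"delta_pos":[0,0,0],"spin":0},{"fingers":1.5,"delta_pos":[0,0,0],"spin":0},{"fingers":1.5,"delta_pos":[0,0,0],"spin":0},{"fingers":1.5,"delta_pos":[0,0,0],"spin":0},{"fingers":1.5,"delta_pos":[0,0,0],"spin":0}]'
python3 snap.py 7 p
```

```text
time_s: 9.3
tcp_pos: [0.54, 0.2231, 0.0875]
ee_rot: [[-0.964, -0.265, -0.0], [-0.265, 0.964, -0.0], [0.0, -0.0, -1.0]]
wrist_force: [0.1, -0.4, -0.7]
gripper_width: 0.266
9.4 [0.53997463 0.22312433 0.08751927] [ 3.83258132e+01  2.55209944e+01 -1.54218623e+01  3.82387248e-03
 -4.90621324e+01 -1.12985119e+02] [0.12199763 0.37337575 0.13197523] 0.2622535494896706
[[-9.64358187e-01 -2.64600237e-01 -3.70453893e-05]
 [-2.64600233e-01  9.64358184e-01 -9.35493487e-05]
 [ 6.04782043e-05 -8.04128617e-05 -9.99999995e-01]]
```

View pics/scene7.png

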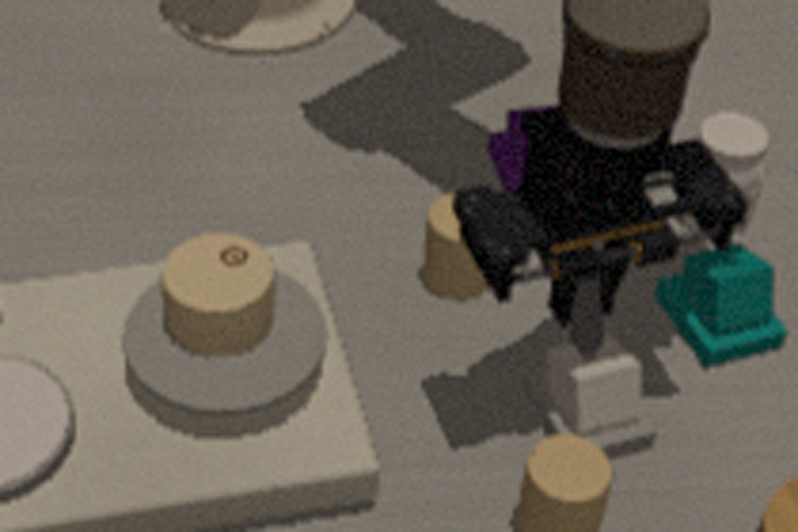

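```bash
python3 -m inch '[{"fingers":1.5,"delta_pos":[0.17,0,-0.47],"spin":0},{"fingers":1.5,"delta_pos":[0.34,0,-0.94],"spin":0},{"fingers":1.5,"delta_pos":[0.51,0,-1.41],"spin":0},{"fingers":1.5,"delta_pos":[0.68,0,-1.88],"spin":0},{"fingers":1.5,"delta_pos":[0.86,0,-2.35],"spin":0},{"fingers":1.5,"delta_pos":[1.0,0,-2.8],"spin":0},{"fingers":1.5,"delta_pos":[1.0,0,-2.8],"spin":0},{"fingers":1.5,"delta_pos":[1.0,0,-2.8],"spin":0}]'
python3 snap.py 8 p
```

```text
time_s: 10.2
tcp_pos: [0.5302, 0.2204, 0.1156]
ee_rot: [[-0.964, -0.265, -0.0], [-0.265, 0.964, 0.0], [0.0, 0.0, -1.0]]
wrist_force: [-1.0, 0.4, -1.3]
gripper_width: 0.264
10.3 [0.53025009 0.22045124 0.11535667] [ 3.87318463e+01  2.28218794e+01 -1.51383893e+01 -1.25063723e-03
 -5.20578871e+01 -1.13388137e+02] [ 0.26685903  0.22147539 -0.47607778] 0.269513705545925
[[-9.64359352e-01 -2.64595868e-01 -2.57961889e-04]
 [-2.64595827e-01  9.64359380e-01 -1.84834991e-04]
 [ 2.97674542e-04 -1.09991713e-04 -9.99999950e-01]]
```

View pics/scene8.png

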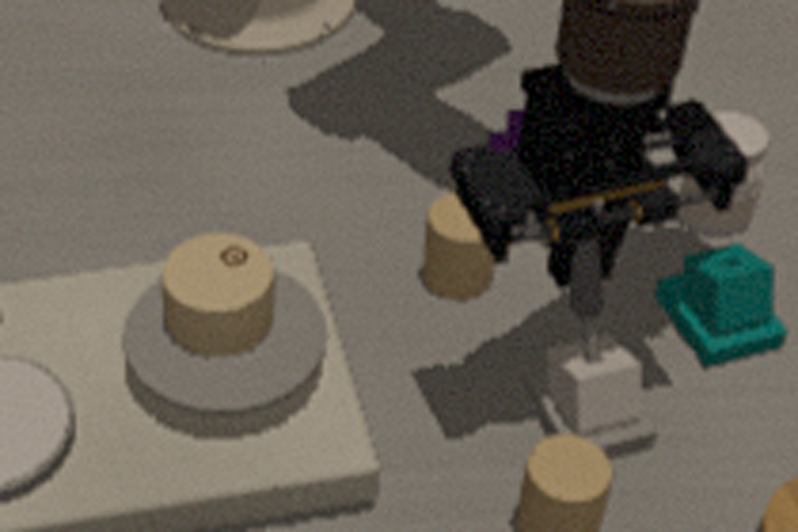

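```bash
python3 -m inch '[{"fingers":1.5,"delta_pos":[-0.5,0,-0.25],"spin":0},{"fingers":1.5,"delta_pos":[-1.0,0,-0.5],"spin":0},{"fingers":1.5,"delta_pos":[-1.5,0,-0.7],"spin":0},{"fingers":1.5,"delta_pos":[-2.0,0,-0.8],"spin":0},{"fingers":1.5,"delta_pos":[-2.5,0,-0.9],"spin":0},{"fingers":1.5,"delta_pos":[-3.0,0,-0.9],"spin":0},{"fingers":1.5,"delta_pos":[-3.0,0,-0.9],"spin":0}]'
python3 snap.py 9 p
```

```text
time_s: 11.0
tcp_pos: [0.557, 0.2279, 0.1235]
ee_rot: [[-0.965, -0.264, -0.007], [-0.264, 0.965, -0.003], [0.007, -0.001, -1.0]]
wrist_force: [-6.5, -0.1, 0.9]
gripper_width: 0.265
11.1 [0.55700033 0.22789087 0.12352895] [  37.59028124   24.87524036  -10.26755086   -0.13714553  -55.21937391
 -112.20194236] [-5.75138867  0.22776451  0.66178227] 0.26779845651487794
[[-9.64492039e-01 -2.64038976e-01 -6.20686869e-03]
 [-2.64029613e-01  9.64511838e-01 -2.29716826e-03]
 [ 6.59314029e-03 -5.76803362e-04 -9.99978099e-01]]
```

View pics/scene9.png

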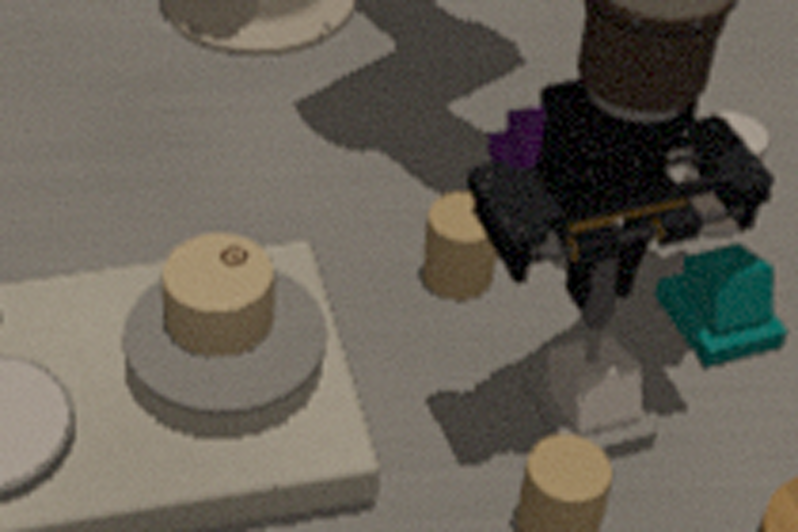

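```bash
python3 -m inch '[{"fingers":1.5,"delta_pos":[-0.4,0,-0.05],"spin":0},{"fingers":1.5,"delta_pos":[-0.8,0,-0.1],"spin":0},{"fingers":1.5,"delta_pos":[-1.2,0,-0.1],"spin":0},{"fingers":1.5,"delta_pos":[-1.2,0,-0.1],"spin":0}]'
python3 snap.py 10 p
```

```text
time_s: 11.5
tcp_pos: [0.5685, 0.231, 0.1246]
ee_rot: [[-0.965, -0.264, -0.007], [-0.264, 0.965, -0.003], [0.007, -0.001, -1.0]]
wrist_force: [-6.2, 0.6, 2.1]
gripper_width: 0.272
11.6 [0.56847028 0.23103121 0.12462303] [  37.15307714   25.8504238    -8.43032951   -0.1377383   -56.09433624
 -111.77087351] [-7.30843638  0.66658376  1.64241626] 0.2690115458230616
[[-9.64512519e-01 -2.63959017e-01 -6.42164359e-03]
 [-2.63949088e-01  9.64533720e-01 -2.36269382e-03]
 [ 6.81754612e-03 -5.83860794e-04 -9.99976590e-01]]
```

View pics/scene10.png

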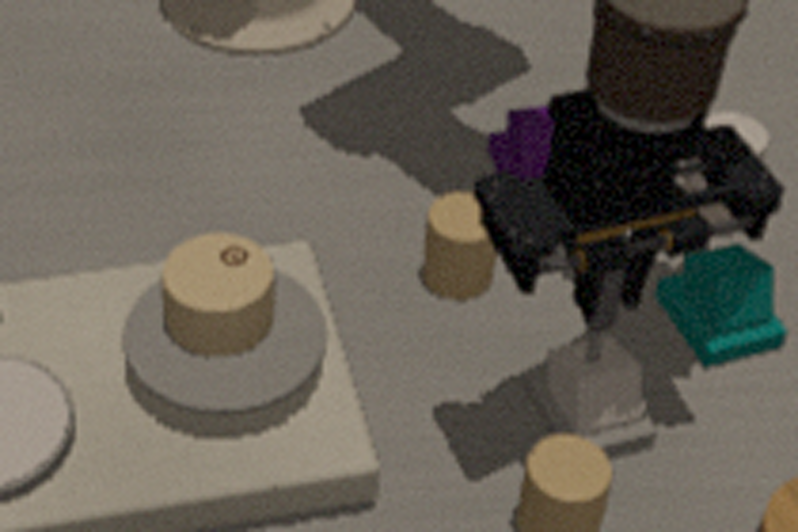

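```bash
python3 -m inch '[{"fingers":1.5,"delta_pos":[0.1,0,-1.0],"spin":0},{"fingers":1.5,"delta_pos":[0.1,0,-2.0],"spin":0},{"fingers":1.5,"delta_pos":[0.1,0,-4],"spin":0},{"fingers":1.5,"delta_pos":[0.1,0,-7],"spin":0},{"fingers":1.5,"delta_pos":[0.1,0,-10],"spin":0},{"fingers":1.5,"delta_pos":[0.1,0,-10],"spin":0},{"fingers":1.5,"delta_pos":[0.1,0,-10],"spin":0},{"fingers":1.5,"delta_pos":[0.1,0,-10],"spin":0}]'
python3 snap.py 11 p
```

```text
time_s: 12.4
tcp_pos: [0.5699, 0.2311, 0.2253]
ee_rot: [[-0.964, -0.264, -0.0], [-0.264, 0.964, -0.0], [0.0, -0.0, -1.0]]
wrist_force: [-0.1, -0.7, -1.7]
gripper_width: 0.27
12.5 [0.56964857 0.23105405 0.22456316] [ 3.71466476e+01  2.10127686e+01 -8.27398925e-01  2.99817446e-03
 -6.82536537e+01 -1.11812837e+02] [ 0.32594036  0.91916515 -0.78544839] 0.27063156686705725
[[-9.64395443e-01 -2.64461341e-01 -1.27588019e-03]
 [-2.64460152e-01  9.64396066e-01 -1.02755114e-03]
 [ 1.50220139e-03 -6.53546166e-04 -9.99998658e-01]]
```

View pics/scene11.png

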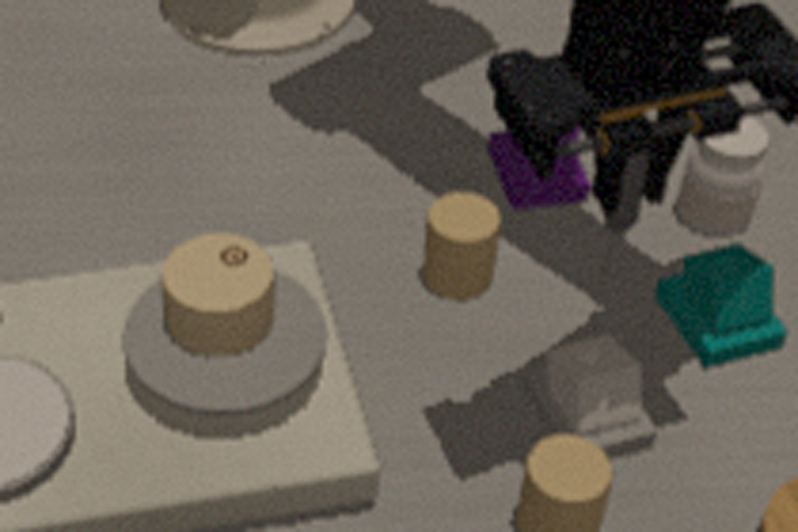

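View pics/top11_full.png

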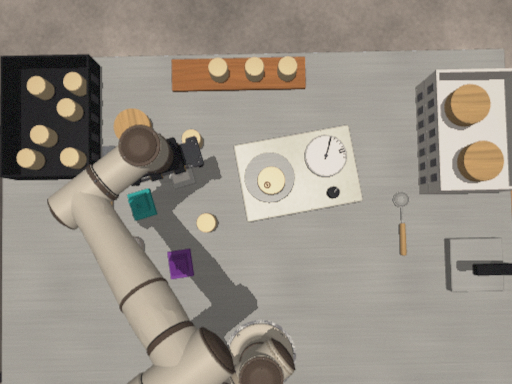

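```bash
cat > tilt.py <<'E'
import sys,cv2
from h import *
tag=sys.argv[1];s=sense();R=s["ee_rot"];t=s["tcp_pos"];g=t-R[:,2]*.019
print(t)
f=cv2.imread(f"pics/scene{tag}_full.png");u=proj("scene",g);l,tp=int(u[0])-35,int(u[1])-15
F=9;im=cv2.resize(f[tp:tp+62,l:l+70],None,fx=F,fy=F,interpolation=cv2.INTER_CUBIC)
im=cv2.convertScaleAbs(im,alpha=1.6)
d0=float(sys.argv[2]) if len(sys.argv)>2 else .09
for th,c in((-.2,(0,0,255)),(0,(0,255,0)),(.2,(255,0,0))):
    d=np.cos(th)*np.array([0,0,1.])+np.sin(th)*R[:,0]
    for q in(d0,d0-.05,d0-.042):
        p=(proj("scene",g-d*q)-[l,tp]+.5)*F-.5;cv2.circle(im,tuple(int(x) for x in p),3,c,-1);print(th,q,p)
cv2.imwrite(f"pics/tilt{tag}.png",im)
E
python3 tilt.py 11 .085
```

```text
[0.56964857 0.23105405 0.22456316]
-0.2 0.085 [253.33352141 321.44270273]
-0.2 0.035 [293.28677119 220.18223644]
-0.2 0.043000000000000003 [286.67885026 236.92983916]
0 0.085 [278.31104903 363.98622391]
0 0.035 [304.09566297 237.87530075]
0 0.043000000000000003 [299.85125383 258.63443856]
0.2 0.085 [305.55890628 399.11978849]
0.2 0.035 [315.75536721 252.07644099]
0.2 0.043000000000000003 [314.0868143  276.13867266]
```

View pics/tilt11.png

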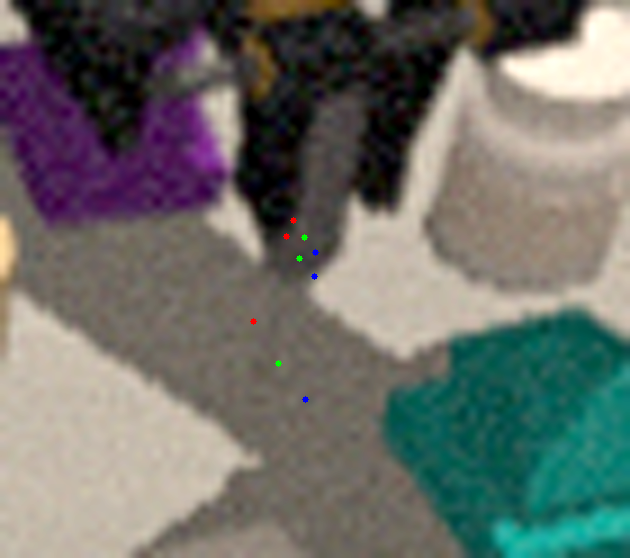

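```bash
python3 -m inch '[{"fingers":1.5,"delta_pos":[2,-4,-2],"spin":0},{"fingers":1.5,"delta_pos":[4,-8,-2],"spin":0},{"fingers":1.5,"delta_pos":[6,-12,-2],"spin":0},{"fingers":1.5,"delta_pos":[8,-16,-2],"spin":0},{"fingers":1.5,"delta_pos":[10,-20,-2],"spin":0},{"fingers":1.5,"delta_pos":[11.9,-23.7,-2],"spin":0},{"fingers":1.5,"delta_pos":[11.9,-23.7,-2],"spin":0},{"fingers":1.5,"delta_pos":[11.9,-23.7,-2],"spin":0},{"fingers":1.5,"delta_pos":[11.9,-23.7,-2],"spin":0}]'
python3 snap.py 12 p;python3 tilt.py 12 .085
```

```text
time_s: 13.4
tcp_pos: [0.518, -0.0283, 0.2452]
ee_rot: [[-0.964, -0.265, -0.0], [-0.265, 0.964, -0.0], [0.0, 0.0, -1.0]]
wrist_force: [-0.2, 1.4, -2.2]
gripper_width: 0.269
13.5 [ 0.51810794 -0.02776344  0.24521176] [ 1.48692884e+01  1.07261799e+01 -1.21469061e+01 -2.45577375e-03
 -6.71518060e+01 -8.94423116e+01] [-0.43321957  1.03488513 -0.54252723] 0.26693705982882
[[-9.63974600e-01 -2.65993957e-01 -4.30035045e-04]
 [-2.65993950e-01  9.63974695e-01 -7.33099101e-05]
 [ 4.34042895e-04  4.37178292e-05 -9.99999905e-01]]
[ 0.51810794 -0.02776344  0.24521176]
-0.2 0.085 [314.84649028 332.0367209 ]
-0.2 0.035 [319.11150658 226.75381536]
-0.2 0.043000000000000003 [318.40648468 244.15744276]
0 0.085 [330.86144425 372.44062828]
0 0.035 [325.94736291 243.51602363]
0 0.043000000000000003 [326.75589728 264.72852849]
0.2 0.085 [346.90393542 405.18273096]
0.2 0.035 [332.70450812 256.69564955]
0.2 0.043000000000000003 [335.02724355 280.98509437]
```

View pics/tilt12.png

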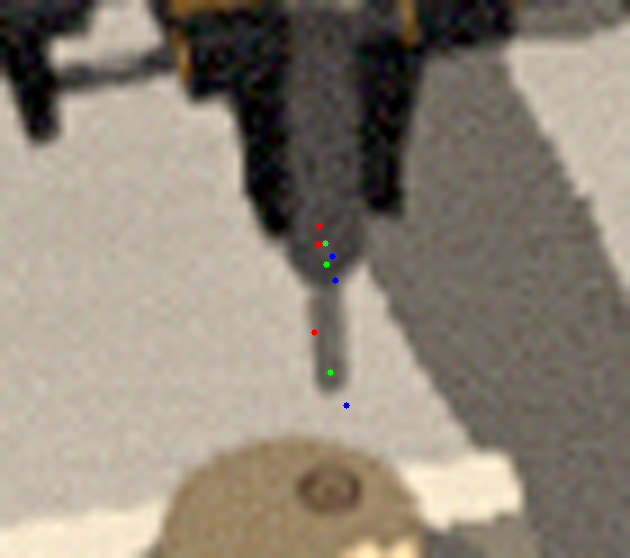

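View pics/scene12_full.png

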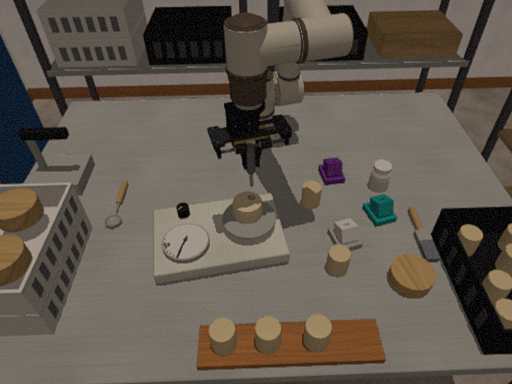

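View pics/top12_full.png

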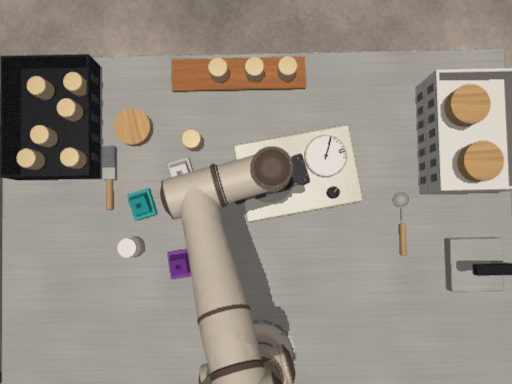

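```bash
python3 -m inch '[{"fingers":1.5,"delta_pos":[0,0,0],"spin":-8},{"fingers":1.5,"delta_pos":[0,0,0],"spin":-16},{"fingers":1.5,"delta_pos":[0,0,0],"spin":-24},{"fingers":1.5,"delta_pos":[0,0,0],"spin":-32},{"fingers":1.5,"delta_pos":[0,0,0],"spin":-40},{"fingers":1.5,"delta_pos":[0,0,0],"spin":-48},{"fingers":1.5,"delta_pos":[0,0,0],"spin":-56},{"fingers":1.5,"delta_pos":[0,0,0],"spin":-64},{"fingers":1.5,"delta_pos":[0,0,0],"spin":-72},{"fingers":1.5,"delta_pos":[0,0,0],"spin":-76},{"fingers":1.5,"delta_pos":[0,0,0],"spin":-76},{"fingers":1.5,"delta_pos":[0,0,0],"spin":-76},{"fingers":1.5,"delta_pos":[0,0,0],"spin":-76}]'
python3 snap.py 13 p;python3 tilt.py 13 .085
```

```text
time_s: 14.8
tcp_pos: [0.5179, -0.0283, 0.2455]
ee_rot: [[0.023, -1.0, -0.0], [-1.0, -0.023, -0.0], [0.0, 0.0, -1.0]]
wrist_force: [-0.5, 0.3, -1.2]
gripper_width: 0.268
14.9 [ 0.51784107 -0.02849614  0.24548523] [ 1.47953066e+01  1.06837698e+01 -1.21606588e+01 -1.90255606e-03
 -6.71638069e+01 -1.34693307e+01] [ 0.35955245 -0.26545039 -0.61344058] 0.26624956162795443
[[ 2.31276942e-02 -9.99732508e-01 -1.46787241e-04]
 [-9.99732519e-01 -2.31276934e-02 -7.11740397e-06]
 [ 3.72064981e-06  1.46912587e-04 -9.99999989e-01]]
[ 0.51784107 -0.02849614  0.24548523]
-0.2 0.085 [271.12759206 369.60070356]
-0.2 0.035 [299.0062415  241.46617901]
-0.2 0.043000000000000003 [294.42303758 262.53128319]
0 0.085 [328.34432247 371.21469792]
0 0.035 [323.34480772 242.24712616]
0 0.043000000000000003 [324.16739905 263.46670682]
0.2 0.085 [385.16354622 364.36862158]
0.2 0.035 [347.52648539 239.30571943]
0.2 0.043000000000000003 [353.71757366 259.8778749 ]
```

View pics/tilt13.png

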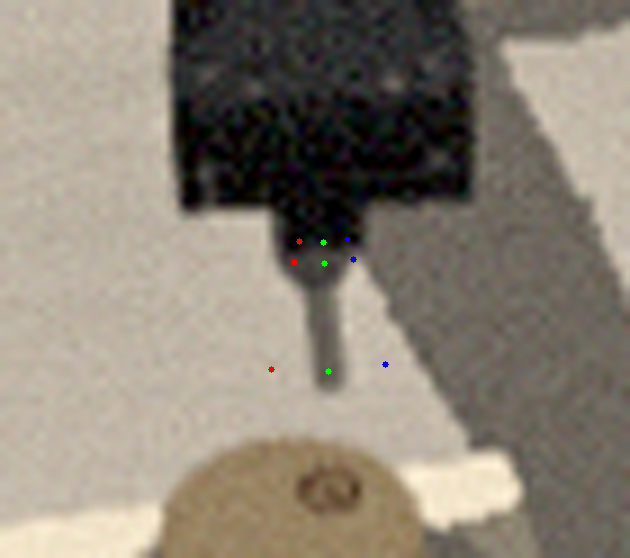

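```bash
cat > pr.py <<'E'
from h import *
s=sense();R=s["ee_rot"];t=s["tcp_pos"];g=t-R[:,2]*.019
u=proj("scene",g);l,tp=int(u[0])-35,int(u[1])-15;F=9
inv=lambda x,y:np.array([(x+.5)/F-.5+l,(y+.5)/F-.5+tp])
fw=lambda p:(proj("scene",p)-[l,tp]+.5)*F-.5
E
python3 - <<'E'
from pr import *
print("spot@.1335 scene",atz("scene",inv(329,490),.1335), "top cam", atz("top",((232.5)/5.5-.5+225,356.5/5.5-.5+120),.1335))
for z in(.174,.177,.18):print("tip",z,atz("scene",inv(329,379),z))
print(fw([.518,-.0295,.1335]),fw([.520,-.027,.1335]))
E
```

```text
spot@.1335 scene [ 0.52104202 -0.02966203  0.1335    ] top cam [ 0.51780627 -0.02933599  0.1335    ]
tip 0.174 [ 0.51527053 -0.02841927  0.174     ]
tip 0.177 [ 0.51855033 -0.0283833   0.177     ]
tip 0.18 [ 0.52183013 -0.02834734  0.18      ]
[329.38006444 483.03332357] [337.68095834 487.34512097]
```

```bash
python3 -m inch '[{"fingers":1.5,"delta_pos":[0.1,-0.15,1],"spin":0},{"fingers":1.5,"delta_pos":[0.1,-0.15,2],"spin":0},{"fingers":1.5,"delta_pos":[0.1,-0.15,3],"spin":0},{"fingers":1.5,"delta_pos":[0.1,-0.15,3.5],"spin":0},{"fingers":1.5,"delta_pos":[0.1,-0.15,3.8],"spin":0},{"fingers":1.5,"delta_pos":[0.1,-0.15,3.8],"spin":0},{"fingers":1.5,"delta_pos":[0.1,-0.15,3.8],"spin":0},{"fingers":1.5,"delta_pos":[0.1,-0.15,3.8],"spin":0}]'
python3 snap.py 14 p;python3 tilt.py 14 .085
```

```text
time_s: 15.7
tcp_pos: [0.5196, -0.0296, 0.208]
ee_rot: [[0.024, -1.0, 0.001], [-1.0, -0.024, 0.0], [-0.0, -0.001, -1.0]]
wrist_force: [-0.3, -0.2, -1.5]
gripper_width: 0.266
15.8 [ 0.51953021 -0.0296438   0.2079432 ] [ 1.46202574e+01  1.25099355e+01 -1.54393526e+01  4.09143093e-03
 -6.20029924e+01 -1.32786375e+01] [ 0.1987035   0.17741707 -1.87797878] 0.2727963392701534
[[ 2.34470845e-02 -9.99724742e-01  8.21810568e-04]
 [-9.99725071e-01 -2.34469695e-02  1.49213870e-04]
 [-1.29903830e-04 -8.25083259e-04 -9.99999651e-01]]
[ 0.51953021 -0.0296438   0.2079432 ]
-0.2 0.085 [272.27892191 357.1502512 ]
-0.2 0.035 [299.53286917 235.11284008]
-0.2 0.043000000000000003 [295.05519844 255.1629025 ]
0 0.085 [328.1803002  358.54899391]
0 0.035 [323.29384867 235.79521237]
0 0.043000000000000003 [324.09731487 255.97928933]
0.2 0.085 [383.69426754 351.88932666]
0.2 0.035 [346.90186121 232.93739215]
0.2 0.043000000000000003 [352.95011499 252.49173934]
```

View pics/tilt14.png

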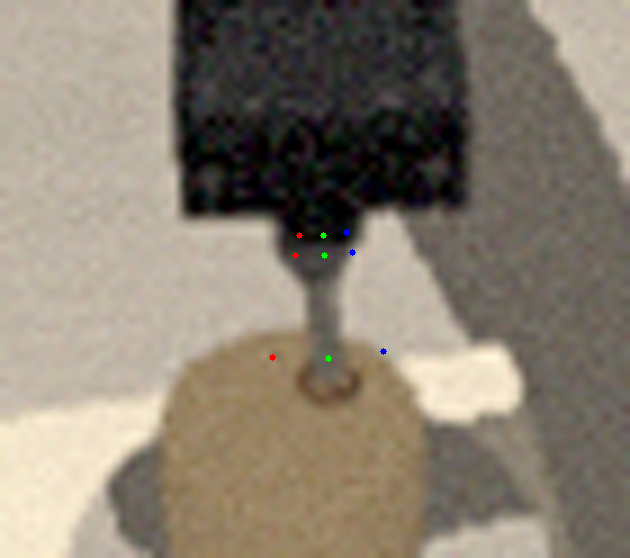

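```bash
python3 -m inch '[{"fingers":1.5,"delta_pos":[0,0,0.15],"spin":0},{"fingers":1.5,"delta_pos":[0,0,0.3],"spin":0},{"fingers":1.5,"delta_pos":[0,0,0.45],"spin":0},{"fingers":1.5,"delta_pos":[0,0,0.6],"spin":0},{"fingers":1.5,"delta_pos":[0,0,0.6],"spin":0},{"fingers":1.5,"delta_pos":[0,0,0.6],"spin":0},{"fingers":1.5,"delta_pos":[0,0,0.6],"spin":0}]'
python3 snap.py 15;python3 tilt.py 15 .085
```

```text
time_s: 16.5
tcp_pos: [0.5193, -0.0297, 0.2016]
ee_rot: [[0.023, -1.0, -0.0], [-1.0, -0.023, -0.0], [0.0, 0.0, -1.0]]
wrist_force: [0.0, -0.1, -1.1]
gripper_width: 0.269
16.6 [ 0.5193149  -0.02965847  0.20159772] [ 1.46224582e+01  1.28314679e+01 -1.59884810e+01 -3.86699166e-04
 -6.11805994e+01 -1.32784479e+01] [-0.84233479  0.17490847 -0.66276678] 0.2668486399078049
[[ 2.34520013e-02 -9.99724964e-01 -1.07527674e-05]
 [-9.99724964e-01 -2.34520013e-02  3.30579682e-06]
 [-3.55706153e-06  1.06722825e-05 -1.00000000e+00]]
[ 0.5193149  -0.02965847  0.20159772]
-0.2 0.085 [273.06261467 353.73937766]
-0.2 0.035 [300.22398579 232.69892283]
-0.2 0.043000000000000003 [295.76202951 252.58294176]
0 0.085 [328.72917199 355.11266918]
0 0.035 [323.8819271  233.36937241]
0 0.043000000000000003 [324.67885443 253.38498189]
0.2 0.085 [384.01124902 348.49282669]
0.2 0.035 [347.38812725 230.52926692]
0.2 0.043000000000000003 [353.40786583 249.91892452]
```

View pics/tilt15.png

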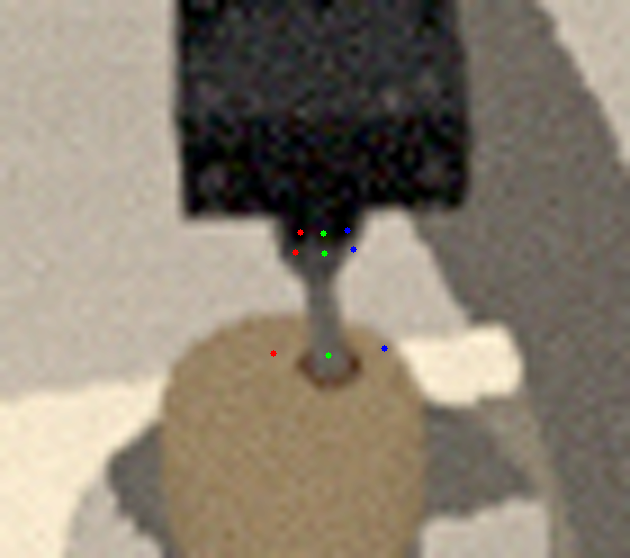

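View pics/scene15.png

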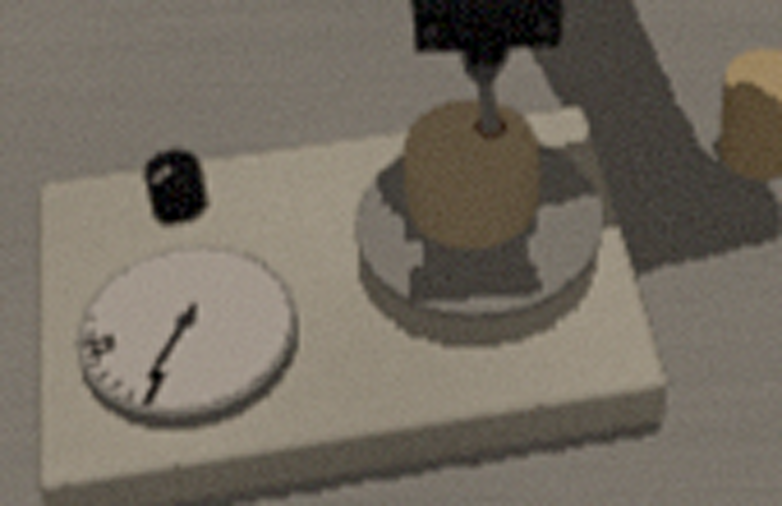

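```bash
python3 -m inch '[{"fingers":1.5,"delta_pos":[0,0.1,0.15],"spin":0},{"fingers":1.5,"delta_pos":[0,0.1,0.3],"spin":0},{"fingers":1.5,"delta_pos":[0,0.1,0.45],"spin":0},{"fingers":1.5,"delta_pos":[0,0.1,0.6],"spin":0},{"fingers":1.5,"delta_pos":[0,0.1,0.6],"spin":0},{"fingers":1.5,"delta_pos":[0,0.1,0.6],"spin":0},{"fingers":1.5,"delta_pos":[0,0.1,0.6],"spin":0}]'
python3 snap.py 16;python3 tilt.py 16 .085
```

```text
time_s: 17.3
tcp_pos: [0.5189, -0.0296, 0.196]
ee_rot: [[0.024, -1.0, 0.002], [-1.0, -0.024, 0.0], [-0.0, -0.002, -1.0]]
wrist_force: [1.3, -0.0, 4.0]
gripper_width: 0.265
17.4 [ 0.51890572 -0.02965102  0.19596198] [ 1.46474597e+01  1.30369364e+01 -1.65982724e+01  2.22831345e-02
 -6.02791327e+01 -1.33030787e+01] [ 1.46489582 -0.07445235  3.28210131] 0.2654450254525514
[[ 2.36542413e-02 -9.99719026e-01  1.53187314e-03]
 [-9.99720199e-01 -2.36541905e-02  5.12798544e-05]
 [-1.50302270e-05 -1.53265750e-03 -9.99998825e-01]]
[ 0.51890572 -0.02965102  0.19596198]
-0.2 0.085 [273.80633164 348.0080498 ]
-0.2 0.035 [300.88252854 227.8375467 ]
-0.2 0.043000000000000003 [296.43502974 247.57658796]
0 0.085 [329.25580708 349.3472918 ]
0 0.035 [324.44523923 228.49258565]
0 0.043000000000000003 [325.2360522  248.35998432]
0.2 0.085 [384.32345081 342.75078894]
0.2 0.035 [347.85733784 225.66314892]
0.2 0.043000000000000003 [353.85064098 244.90681552]
```

View pics/tilt16.png

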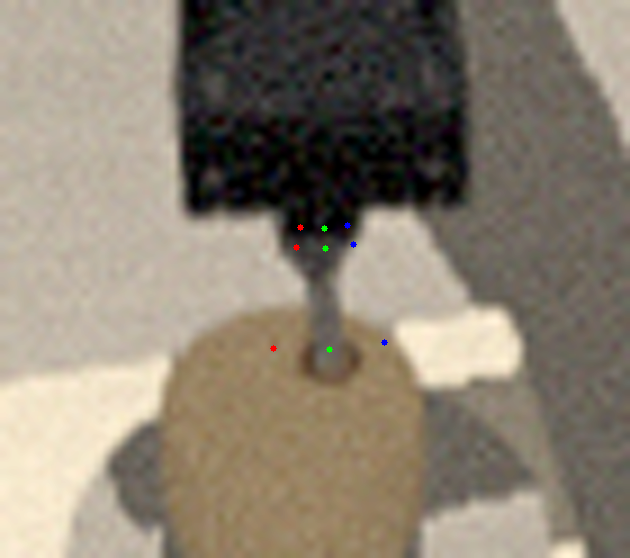

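View pics/scene16.png

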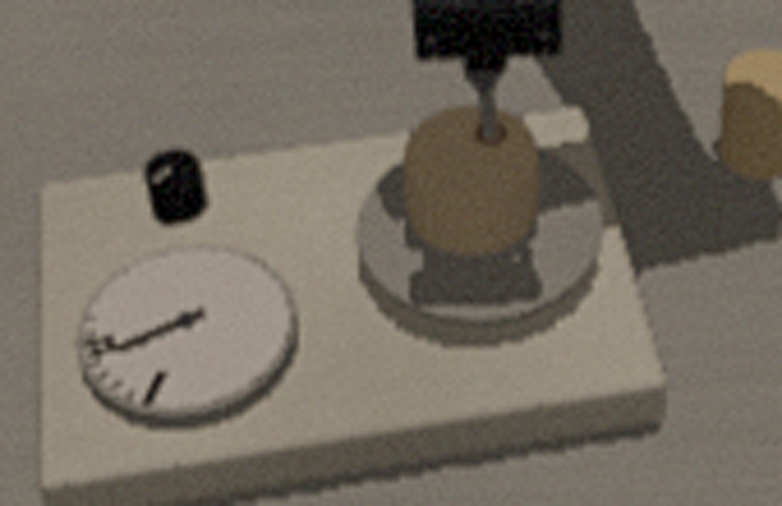

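View pics/top16.png

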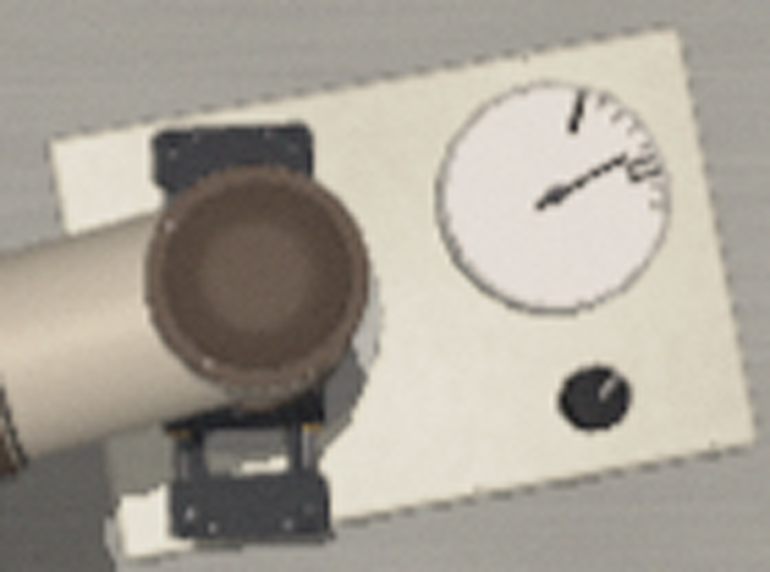

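```bash
python3 -m inch '[{"fingers":1.5,"delta_pos":[0,0,0.08],"spin":0},{"fingers":1.5,"delta_pos":[0,0,0.15],"spin":0},{"fingers":1.5,"delta_pos":[0,0,0.15],"spin":0},{"fingers":1.5,"delta_pos":[0,0,0.15],"spin":0},{"fingers":1.5,"delta_pos":[0,0,0.15],"spin":0},{"fingers":1.5,"delta_pos":[0,0,0.15],"spin":0}]'
python3 snap.py 17;python3 tilt.py 17 .085
```

```text
time_s: 18.0
tcp_pos: [0.5189, -0.0296, 0.1944]
ee_rot: [[0.024, -1.0, 0.001], [-1.0, -0.024, 0.0], [-0.0, -0.001, -1.0]]
wrist_force: [1.8, 0.0, 5.3]
gripper_width: 0.271
18.1 [ 0.51886334 -0.02964352  0.19442103] [ 1.46486951e+01  1.31174995e+01 -1.67300596e+01  2.07519293e-02
 -6.00740381e+01 -1.33049611e+01] [ 1.76229709 -0.39593816  5.47396236] 0.266595502547975
[[ 2.36308649e-02 -9.99719767e-01  1.40331575e-03]
 [-9.99720752e-01 -2.36308287e-02  4.23649709e-05]
 [-9.19158474e-06 -1.40392500e-03 -9.99999014e-01]]
[ 0.51886334 -0.02964352  0.19442103]
-0.2 0.085 [274.02886749 351.52483214]
-0.2 0.035 [301.0840402  231.59176432]
-0.2 0.043000000000000003 [296.64011349 251.29127867]
0 0.085 [329.422279   352.85798234]
0 0.035 [324.62216708 232.24392636]
0 0.043000000000000003 [325.41123942 252.07121739]
0.2 0.085 [384.43468966 346.27093669]
0.2 0.035 [348.01001662 229.41866761]
0.2 0.043000000000000003 [353.99634464 248.62312313]
```

View pics/tilt17.png

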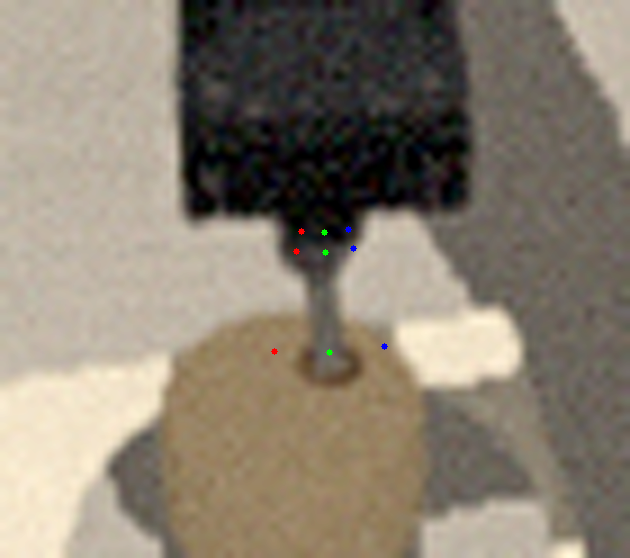

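View pics/top17.png

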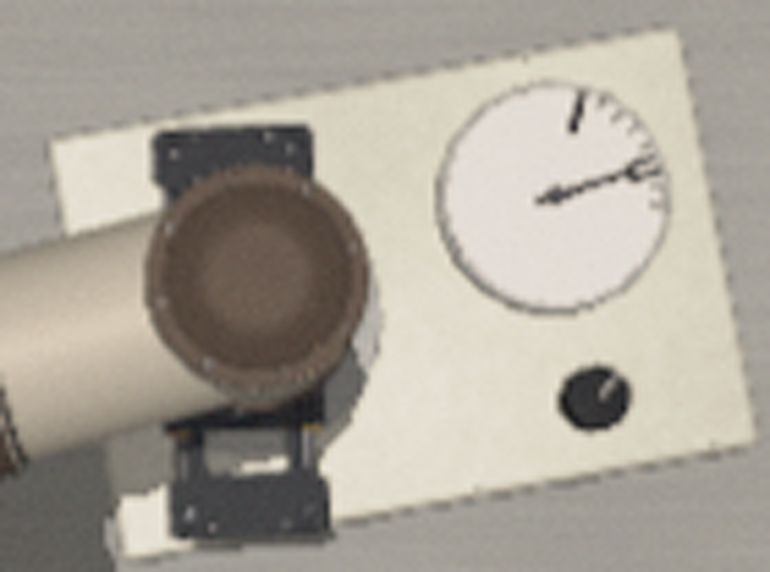

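View pics/scene17.png

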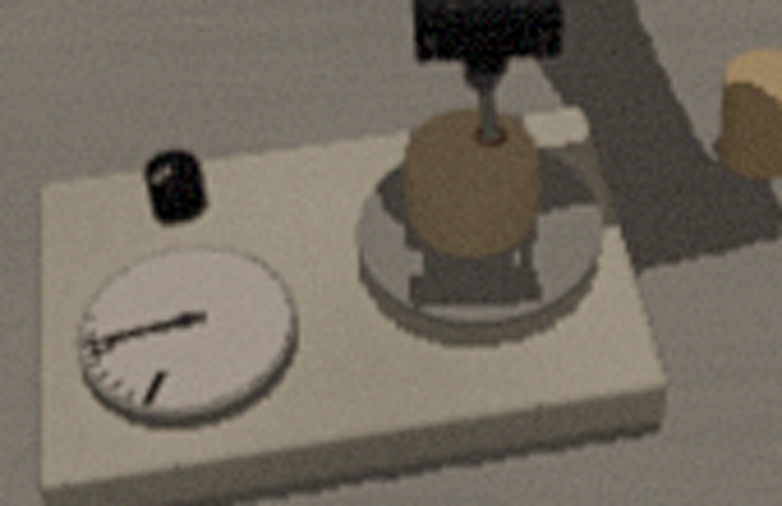

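```bash
python3 -c "
from station import *
print(sense()['wrist_force'],sense()['time_s']);print(finish_job())"
```

```text
[ 1.76229709 -0.39593816  5.47396236] 18.1
the job is handed in; nothing more can be done
None
```

The job is handed in at 18.1 s, with the probe still held and pressed on the stamped spot of the cheese. No verdict was reported.

- **Zeroing:** I turned the knob about 48° clockwise and let go. In both pictures the needle then lay along the long zero mark, to within about 1 mm.
- **Drawing the probe:** I gripped the leaning probe and pulled it most of the way out along its axis. I straightened it against the mouth of the hole, then lifted it clear.
- **Pressing:** In the last pictures the tip sat on the spot's ring to within about 2 mm.
    - **Probe tilt:** about 0.05 rad by eye, against a limit of 0.14 rad.
    - **Needle:** on the double mark.
    - **Wrist force:** 5.5 N upward, which is about 6.3 N on the cheese once the probe's weight is added.
    - **Clearance:** the gripper stayed clear of the cheese and scale.

**Disagreements:** The two cameras put some points 3 to 6 mm apart in x, and more for one dial estimate. I therefore set the final tip position from how it looked against the spot in the picture. Before drawing, the probe's lean measured 0.5 rad against the stated 0.35; play in the hole and picture error probably account for that.

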